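# Hang the paint pots on the balance rack and wind it up

### The arm

A 7-joint arm with a two-finger parallel gripper is mounted at the origin on the work surface. World frame = base frame: x ahead of the robot, y to its left, z up, the work surface at z = 0. Lengths are in m, angles in rad, forces in N, time in s.
With the tool pointing down it reaches from about 0.35 to 0.9 m from the base axis. Payload 8.1 kg.
Tool frame: the origin (TCP) lies on the centre line of the jaws, within the pads' length; the fingertips stand 14 mm ahead of it and the grasp point (between the pads) lies 5 mm behind it; z points along the fingers, y is the direction in which the jaws open and shut (so a half turn about z gives the same grasp; the last joint's range is limited). The gripper opens to 92 mm and grips with 3 to 60 N. Pads are 19 mm wide; open, the fingers measure 130 mm over their backs; the gripper's body (75 mm by 190 mm) begins 47 mm behind the grasp point.
Start: joints at [1.095, 0.434, 0.025, 1.573, -0.012, 1.134, -0.075], TCP at [0.228, -0.582, 0.241] pointing down, gripper open.
Joint ranges: [-2.62, 2.62], [-0.44, 2.09], [-1.27, 1.32], [0.08, 2.57], [-1.32, 4.46], [0.12, 2], [-2.74, 2.74]. Speed limits (rad/s): [2.22, 2.22, 3.01, 3.01, 3.14, 3.14, 3.14].

### API

Orientations are given as a rotation vector (axis times angle).
In Python, from cell import observe, eyes, arm gives the robot as it stands.
- The arm moves only by the tool step_arm, never from a script. Its argument "series" is a list that holds one entry, the list of rows, each a list of 5 numbers: the finger opening in m, from 0 to 0.0918, then the shift along the world's x, y, z in m, then the turn about the world's z in degrees. In form: [[[hand, dx, dy, dz, spin], ...]]. A call has 1 to 20 rows; each row is the pose to reach, as a shift and turn from the pose measured when the call began; what a row does not reach only later rows make up. A row lasts 1/12 s, in which the tool goes at most 41.7 mm and 7.16 degrees, less where a joint would pass 70% of its speed; a pose out of reach is approached as far as the arm can. A call with a gripper value outside its range is refused whole. The fingers move at their own pace and stop on an object; "squeeze" is the grip in N (left out, the last holds). Time passes only in rows, so rows that repeat a pose let the fingers close. It gives the time, the measured TCP pose, the force and the opening at its end, in the units of the state.
- observe(): the state, without advancing time (a new reading comes with each control period).
- eyes.get_image(name): name is "scene" or "top" or "wrist"; returns (picture, depth): 400x640x3 uint8, red, green, blue; 400x640 float32, m along the optical axis (not along the pixel's ray), 0 where there is no reading.
- eyes.camera_params(name): a dict with "intrinsics" (3x3 intrinsics, pixels), "position" and "attitude" of the camera in the world. Camera axes: x right, y down, z forward; pixel columns grow to the right and rows downward; lengths in m; the calibration is good to about 2 mm. A picture is of the moment at which its call begins: read the wrist's pose just before it. camera_params takes no time and is no camera call; for the wrist camera it gives the pose at the moment of the call.
- arm.sign_off(): hands the job in, once; it reports no verdict.
The state is a dict: "clock": time; "joints": joint angles; "dq": joint speeds; "joint_efforts": joint torques, N m; "position": TCP position; "ee_rot": TCP orientation; "force": force on the tool from outside, world axes, zero at the start; "ft_torque": the same for the moment, N m; "width": opening from 0.0 (shut) to 1.0 (fully open).
Only numpy, scipy, OpenCV 4.12 (cv2) and the standard library are available. Lean on these libraries where they do the work, as an engineer would, in place of code of your own. Each camera call takes 0.05 s, during which the arm holds its last target.

### The job

Wind the balance rack all the way down with its crank (a full turn), then hang every paint pot that has a hook hanger on the bar, one to a seat between two collars, alternately left and right in mirrored pairs, so that the bar never tips far; if the number is odd, put the pairs on the outer seats and the odd one on an inner seat, so that the bar ends nearly level. Then wind the rack all the way up again with the pots hanging on it, and do not knock over the other jars or the tin.

Things in the scene. Friction and masses are not known exactly. Their poses are not given: they have to be found in the camera images.
- rack: Fixed steel rack: drip tray 130 x 480 x 12 mm on the table, mast (radius 16) at its middle; origin under the mast at table height. Its y runs along the bar (left +y), its x away from the robot. A winch box 90 x 90 x 72 mm high stands at rack x -120, y +350 mm, joined by a low beam. Bar axis 275 mm above the table with the crank at 0, about 206 mm when fully down.
- bar (a joint): Tilt of the bar (rad), 0 level, positive: left (+y) half up. A 10 mm round rod 430 mm long, pivoting at its middle on the column; sprung (1.4 N m/rad) and well damped, so it sinks slowly, in about a second. One pot alone on an outer seat tips it about 0.16, on an inner seat 0.09; two on one side against none, 0.25.
- crank (a joint): Angle of the winch's hand wheel (rad): 0 is the stop with the rack fully up, 6.6 the stop with it fully down; grows anticlockwise seen from above, each rad lowers the bar 10.5 mm. It stays where it is left; turning takes about 5 to 8 N at the knob.
- crank_axis (a point): Point on the upright axis of the crank wheel (aluminium disc, radius 60 mm, top 88 mm above the table), at the height of crank_knob.
- crank_knob (a point): Middle of the crank's black upright knob: 20 mm across, freely spinning, 89 to 135 mm above the table, this point at 114 mm, 47 mm from the crank axis; goes round with the wheel.
- seat_left_outer (a point): Centre of the rod at the outer seat of the left (+y) half, 190 mm from the pivot: 26 mm of bare rod between two black collars (18 mm across, 4 mm wide). Moves with the bar.
- seat_left_inner (a point): Centre of the rod at the inner seat of the left (+y) half, 110 mm from the pivot: 26 mm of bare rod between two black collars (18 mm across, 4 mm wide). Moves with the bar.
- seat_right_inner (a point): Centre of the rod at the inner seat of the right (-y) half, 110 mm from the pivot: 26 mm of bare rod between two black collars (18 mm across, 4 mm wide). Moves with the bar.
- seat_right_outer (a point): Centre of the rod at the outer seat of the right (-y) half, 190 mm from the pivot: 26 mm of bare rod between two black collars (18 mm across, 4 mm wide). Moves with the bar.
- pot1: Round paint pot with white lid and heavy foot (62 mm across, 62 high, 0.12 kg) and a wire hook hanger; origin at the centre of its underside, z up. On its axis, above the hook, a flat white grip tab: 28 mm along x, 10 mm thick along y, z = 137 to 177 mm. None when absent from this start.
- pot1_hook (a point): Underside of the hook's arch of pot1, on its axis, z = 132.5 mm. The 5 mm wire rises from the lid at x = -16 mm, arches over and ends in an open tip at x = +16, z = 105 mm: the rod enters from the pot's +x side between lid (62) and tip (105), then the pot is lowered. Hung, this point is 5 mm above the seat's point.
- pot2: Round paint pot with white lid and heavy foot (62 mm across, 62 high, 0.12 kg) and a wire hook hanger; origin at the centre of its underside, z up. On its axis, above the hook, a flat white grip tab: 28 mm along x, 10 mm thick along y, z = 137 to 177 mm. None when absent from this start.
- pot2_hook (a point): Underside of the hook's arch of pot2, on its axis, z = 132.5 mm. The 5 mm wire rises from the lid at x = -16 mm, arches over and ends in an open tip at x = +16, z = 105 mm: the rod enters from the pot's +x side between lid (62) and tip (105), then the pot is lowered. Hung, this point is 5 mm above the seat's point.
- pot3: Round paint pot with white lid and heavy foot (62 mm across, 62 high, 0.12 kg) and a wire hook hanger; origin at the centre of its underside, z up. On its axis, above the hook, a flat white grip tab: 28 mm along x, 10 mm thick along y, z = 137 to 177 mm. None when absent from this start.
- pot3_hook (a point): Underside of the hook's arch of pot3, on its axis, z = 132.5 mm. The 5 mm wire rises from the lid at x = -16 mm, arches over and ends in an open tip at x = +16, z = 105 mm: the rod enters from the pot's +x side between lid (62) and tip (105), then the pot is lowered. Hung, this point is 5 mm above the seat's point.
- pot4: Round paint pot with white lid and heavy foot (62 mm across, 62 high, 0.12 kg) and a wire hook hanger; origin at the centre of its underside, z up. On its axis, above the hook, a flat white grip tab: 28 mm along x, 10 mm thick along y, z = 137 to 177 mm. None when absent from this start.
- pot4_hook (a point): Underside of the hook's arch of pot4, on its axis, z = 132.5 mm. The 5 mm wire rises from the lid at x = -16 mm, arches over and ends in an open tip at x = +16, z = 105 mm: the rod enters from the pot's +x side between lid (62) and tip (105), then the pot is lowered. Hung, this point is 5 mm above the seat's point.
- jar1: A bystander: terracotta jar without hanger, 68 mm across, 62 mm high, standing among the pots; origin at the centre of its underside.
- jar2: A bystander: blue jar, 72 mm across, 66 mm high; origin at the centre of its underside.
- jar3: A bystander: brown jar, 72 mm across, 66 mm high; origin at the centre of its underside.
- tin: A bystander: blue paint tin, 104 mm across, 132 mm high; origin at the centre of its underside.
Not all that is in view belongs to the job. What is shaped like the pot3 but blue is not meant.

How it is judged:
On the way, in this order (a step that is already met when the one before it is completed fails the run):
1. the rack has been wound all the way down (value of joint crank above 6.2 rad), for 0.2 s.
2. with the rack down, every pot present hangs on a seat, released, and the bar is nearly level (value of joint crank above 5.9 rad and ((distance between pot1_hook and seat_left_outer below 0.022 m and angle between pot1's own z axis and vertical below 0.5 rad) or (distance between pot1_hook and seat_left_inner below 0.022 m and angle between pot1's own z axis and vertical below 0.5 rad) or (distance between pot1_hook and seat_right_inner below 0.022 m and angle between pot1's own z axis and vertical below 0.5 rad) or (distance between pot1_hook and seat_right_outer below 0.022 m and angle between pot1's own z axis and vertical below 0.5 rad)) and ((distance between pot2_hook and seat_left_outer below 0.022 m and angle between pot2's own z axis and vertical below 0.5 rad) or (distance between pot2_hook and seat_left_inner below 0.022 m and angle between pot2's own z axis and vertical below 0.5 rad) or (distance between pot2_hook and seat_right_inner below 0.022 m and angle between pot2's own z axis and vertical below 0.5 rad) or (distance between pot2_hook and seat_right_outer below 0.022 m and angle between pot2's own z axis and vertical below 0.5 rad)) and ((distance between pot3_hook and seat_left_outer below 0.022 m and angle between pot3's own z axis and vertical below 0.5 rad) or (distance between pot3_hook and seat_left_inner below 0.022 m and angle between pot3's own z axis and vertical below 0.5 rad) or (distance between pot3_hook and seat_right_inner below 0.022 m and angle between pot3's own z axis and vertical below 0.5 rad) or (distance between pot3_hook and seat_right_outer below 0.022 m and angle between pot3's own z axis and vertical below 0.5 rad)) and ((distance between pot4_hook and seat_left_outer below 0.022 m and angle between pot4's own z axis and vertical below 0.5 rad) or (distance between pot4_hook and seat_left_inner below 0.022 m and angle between pot4's own z axis and vertical below 0.5 rad) or (distance between pot4_hook and seat_right_inner below 0.022 m and angle between pot4's own z axis and vertical below 0.5 rad) or (distance between pot4_hook and seat_right_outer below 0.022 m and angle between pot4's own z axis and vertical below 0.5 rad)) and value of joint bar between -0.135 and 0.135 rad and contact force between each of pot1, pot2, pot3, pot4 and the fingers below 0.05 N), for 0.3 s.
3. the rack has been wound all the way up again (value of joint crank below 0.35 rad), for 0.2 s.
At the end, for the whole second after the job is handed in: Crank within 0.4 rad of its upper stop; every pot present hangs by its arch on a seat (within 22 mm of a seat's point), within 0.5 rad of upright; bar within 0.135 rad of level (value of joint crank below 0.4 rad and ((distance between pot1_hook and seat_left_outer below 0.022 m and angle between pot1's own z axis and vertical below 0.5 rad) or (distance between pot1_hook and seat_left_inner below 0.022 m and angle between pot1's own z axis and vertical below 0.5 rad) or (distance between pot1_hook and seat_right_inner below 0.022 m and angle between pot1's own z axis and vertical below 0.5 rad) or (distance between pot1_hook and seat_right_outer below 0.022 m and angle between pot1's own z axis and vertical below 0.5 rad)) and ((distance between pot2_hook and seat_left_outer below 0.022 m and angle between pot2's own z axis and vertical below 0.5 rad) or (distance between pot2_hook and seat_left_inner below 0.022 m and angle between pot2's own z axis and vertical below 0.5 rad) or (distance between pot2_hook and seat_right_inner below 0.022 m and angle between pot2's own z axis and vertical below 0.5 rad) or (distance between pot2_hook and seat_right_outer below 0.022 m and angle between pot2's own z axis and vertical below 0.5 rad)) and ((distance between pot3_hook and seat_left_outer below 0.022 m and angle between pot3's own z axis and vertical below 0.5 rad) or (distance between pot3_hook and seat_left_inner below 0.022 m and angle between pot3's own z axis and vertical below 0.5 rad) or (distance between pot3_hook and seat_right_inner below 0.022 m and angle between pot3's own z axis and vertical below 0.5 rad) or (distance between pot3_hook and seat_right_outer below 0.022 m and angle between pot3's own z axis and vertical below 0.5 rad)) and ((distance between pot4_hook and seat_left_outer below 0.022 m and angle between pot4's own z axis and vertical below 0.5 rad) or (distance between pot4_hook and seat_left_inner below 0.022 m and angle between pot4's own z axis and vertical below 0.5 rad) or (distance between pot4_hook and seat_right_inner below 0.022 m and angle between pot4's own z axis and vertical below 0.5 rad) or (distance between pot4_hook and seat_right_outer below 0.022 m and angle between pot4's own z axis and vertical below 0.5 rad)) and value of joint bar between -0.135 and 0.135 rad); the robot touches nothing.
It fails at once if the bar tips more than 0.22 rad (value of joint bar above 0.22 rad or value of joint bar below -0.22 rad).
It fails at once if a bystanding jar or the tin is knocked over (angle between any of jar1, jar2, jar3, tin's own z axis and vertical above 0.6 rad).
Of pot1, pot2, pot3, pot4 only 2 to 4 are there at a start; the rules pass over those that are not, and their reading is None.
At some moment in a run one of pot1, pot2, pot3, pot4 may be knocked a few centimetres aside while the robot is not near it.
It also fails if it takes over 210 s, if anything falls off the work surface, if the arm or the gripper's body presses on something with over 40 N, if the wrist force passes 120 N, or if a joint passes its speed limit or range.

## Working session

There is one attempt and no reset: what is moved stays moved. The work goes in short steps, Python scripts to look and compute and a tool call to move; the robot and the scene stay as the last step left them, time stands still between calls to the robot, and variables do not carry over. Pictures are saved under pics/ and viewed, and the job is handed in when it is done.

Besides the shell and the picture viewer there is one more tool, called after "Emit:" in YAML: its name, and indented under it one key for each argument. step_arm: Moves the arm, as the interface text tells. Its arguments: {"type":"object","properties":{"series":{"type":"array"},"squeeze":{"type":"number"}},"required":["series"]}

```bash
ls; mkdir -p pics
cat > h.py <<'E'
import numpy as np, cv2
from cell import observe, eyes, arm
from scipy.spatial.transform import Rotation as R
def cam(n):
    p=eyes.camera_params(n); K=np.array(p["intrinsics"]); t=np.array(p["position"]); a=np.array(p["attitude"])
    if a.shape!=(3,3): a=R.from_rotvec(a).as_matrix() if a.size==3 else R.from_quat(a).as_matrix()
    return K,t,a
def ray(c,u,v):
    K,t,A=c; d=A@np.linalg.solve(K,[u,v,1.0]); return t,d
def onz(c,u,v,z):
    t,d=ray(c,u,v); return t+d*(z-t[2])/d[2]
def proj(c,P):
    K,t,A=c; q=K@(A.T@(np.array(P)-t)); return q[:2]/q[2]
def pt(c,u,v,depth):
    t,d=ray(c,u,v); return t+d*depth
def cloud(c,depth):
    K,t,A=c; vv,uu=np.mgrid[:depth.shape[0],:depth.shape[1]]
    d=np.stack([uu,vv,np.ones_like(uu)],-1).reshape(-1,3)@np.linalg.inv(K).T
    return ((d*depth.reshape(-1,1))@A.T+t).reshape(depth.shape+(3,))
def shot(n,name):
    c=cam(n); im,d=eyes.get_image(n); cv2.imwrite(f"pics/{name}.png",im[:,:,::-1]); np.savez(f"pics/{name}.npz",im=im,d=d,K=c[0],t=c[1],A=c[2]); return c,im,d
def load(name):
    z=np.load(f"pics/{name}.npz"); return (z["K"],z["t"],z["A"]),z["im"],z["d"]
E
python3 - <<'E'
from h import *
print(eyes.camera_params("scene")); print(eyes.camera_params("top"))
print({k:np.round(v,3) for k,v in observe().items()})
shot("scene","s0"); shot("top","t0")
E
```

```text
pics
{'intrinsics': array([[374.0220028 ,   0.        , 317.65039002],
       [  0.        , 374.0220028 , 196.40960744],
       [  0.        ,   0.        ,   1.        ]]), 'position': array([ 1.07721143, -0.5162048 ,  0.89626089]), 'attitude': array([-2.13002515, -0.98962574,  0.44534914])}
{'intrinsics': array([[367.58821964,   0.        , 326.32186651],
       [  0.        , 367.58821964, 197.87808844],
       [  0.        ,   0.        ,   1.        ]]), 'position': array([ 0.35640897, -0.03170537,  1.18031147]), 'attitude': array([-2.20267112,  2.14585466, -0.11811707])}
{'clock': np.float64(0.0), 'joints': array([ 1.095,  0.435,  0.025,  1.574, -0.012,  1.134, -0.075]), 'dq': array([ 0.   , -0.002, -0.001,  0.002,  0.   ,  0.001,  0.   ]), 'joint_efforts': array([-2.0000e-03, -6.6785e+01,  9.8400e-01, -3.1447e+01, -6.0000e-02,
        4.3000e-02,  0.0000e+00]), 'position': array([ 0.227, -0.582,  0.24 ]), 'ee_rot': array([-3.086e+00, -5.820e-01,  1.000e-03]), 'force': array([-0.12 ,  0.057, -0.168]), 'ft_torque': array([-0.011, -0.013, -0.028]), 'width': np.float64(0.994)}
```

View pics/s0.png

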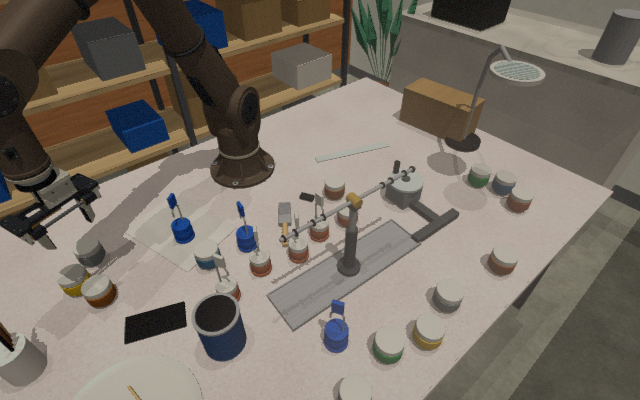

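View pics/t0.png

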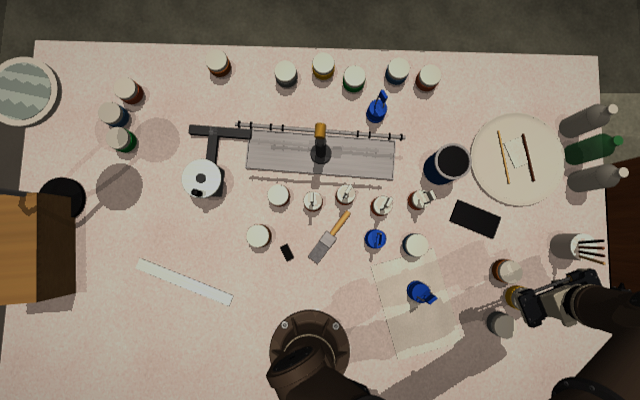

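Run:
```python
from h import *
c,im,d=load("t0")
cv2.imwrite("pics/t0c.png",cv2.resize(im[110:260,170:470,::-1],None,fx=2.6,fy=2.6,interpolation=cv2.INTER_CUBIC))
c2,im2,d2=load("s0")
cv2.imwrite("pics/s0c.png",cv2.resize(im2[140:320,190:460,::-1],None,fx=2.9,fy=2.9,interpolation=cv2.INTER_CUBIC))
for u,v in [(312,201),(345,194),(382,206),(417,200),(278,195),(202,178),(196,192),(320,152),(450,165)]:
    p=onz(c,u,v,0); print(u,v,p.round(3), pt(c,u,v,d[v,u]).round(3))
```

```text
312 201 [0.463 0.005 0.   ] [ 0.448 -0.     0.171]
345 194 [ 0.489 -0.101  0.   ] [ 0.473 -0.093  0.14 ]
382 206 [ 0.453 -0.221  0.   ] [ 0.448 -0.211  0.064]
417 200 [ 0.475 -0.334  0.   ] [ 0.469 -0.318  0.062]
278 195 [0.48  0.115 0.   ] [0.473 0.107 0.064]
202 178 [0.528 0.363 0.   ] [0.515 0.332 0.092]
196 192 [0.482 0.379 0.   ] [0.468 0.332 0.136]
320 152 [ 0.625 -0.016  0.   ] [ 0.602 -0.017  0.098]
450 165 [ 0.593 -0.442  0.   ] [ 0.567 -0.396  0.133]
```

View pics/t0c.png

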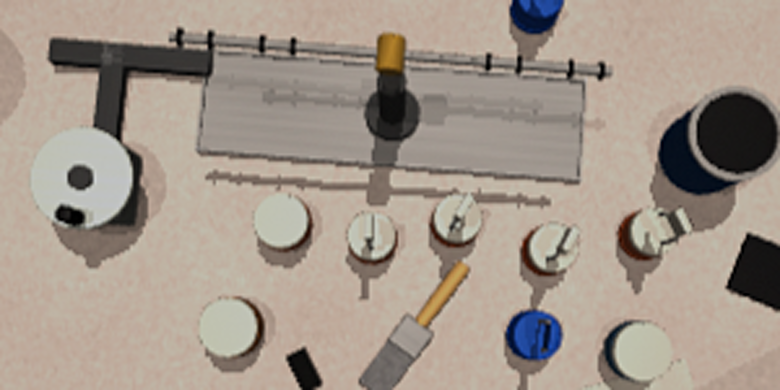

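View pics/s0c.png

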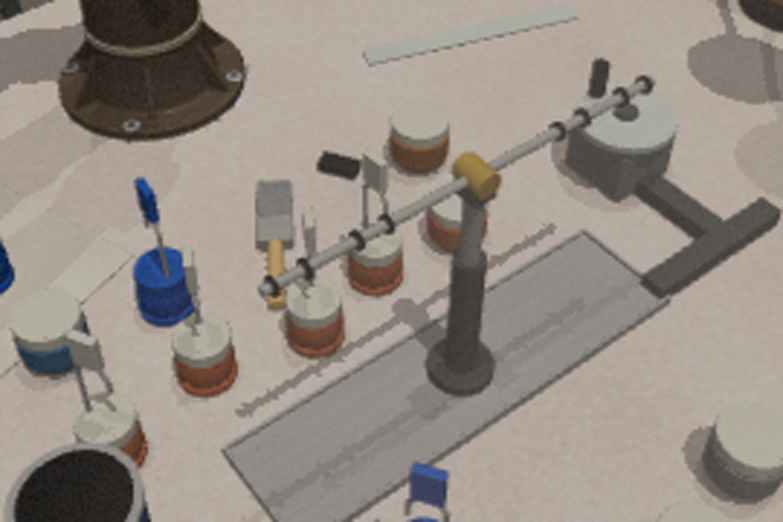

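Run:
```python
from h import *
for n in ["t0","s0"]:
    c,im,d=load(n); P=cloud(c,d); ok=d>0
    X=P[...,0];Y=P[...,1];Z=P[...,2]
    print(n)
    # bar
    m=ok&(abs(Z-.275)<.02)&(X>.5)&(X<.75)&(abs(Y)<.4); q=P[m]
    print("bar",len(q)); 
    if len(q)>10:
        f=np.polyfit(q[:,1],q[:,0],1); g=np.polyfit(q[:,1],q[:,2],1); print("x=f(y)",f,"z",g,q[:,1].min(),q[:,1].max(), q[:,2].mean())
    m=ok&(abs(Z-.012)<.005)&(X>.5)&(X<.75)&(abs(Y)<.4); 
    r=cv2.minAreaRect(P[m][:,:2].astype(np.float32)); print("tray",r)
    m=ok&(abs(Z-.088)<.006)&(X>.4)&(X<.6)&(Y>.25)&(Y<.42); print("wheel",cv2.minEnclosingCircle(P[m][:,:2].astype(np.float32)),P[m].mean(0))
    m=ok&(Z>.12)&(Z<.145)&(X>.4)&(X<.6)&(Y>.25)&(Y<.42);print("knob",P[m].mean(0),m.sum(),P[m].min(0),P[m].max(0))
    lab=ok&(Z>.138)&(Z<.182)&(X>.36)&(X<.54)&(Y>-.4)&(Y<.1)
    k,L,st,ce=cv2.connectedComponentsWithStats(lab.astype(np.uint8))
    for i in range(1,k):
        if st[i,4]>8:
            q=P[L==i]; print("tab",ce[i].round(),st[i,4],q.mean(0).round(3),q[:,2].min().round(3),q[:,2].max().round(3), im[L==i].mean(0).round(), [np.round(v,3) for v in cv2.minAreaRect(q[:,:2].astype(np.float32))])
    lab=ok&(abs(Z-.062)<.006)&(X>.36)&(X<.54)&(Y>-.4)&(Y<.2)
    k,L,st,ce=cv2.connectedComponentsWithStats(lab.astype(np.uint8))
    for i in range(1,k):
        if st[i,4]>40:
            q=P[L==i]; print("lid",ce[i].round(),st[i,4],q.mean(0).round(3),[np.round(v,3) for v in cv2.minEnclosingCircle(q[:,:2].astype(np.float32))], im[L==i].mean(0).round())
```

```text
t0
bar 870
x=f(y) [0.05212978 0.61801867] z [-0.00107167  0.27896785] -0.23274649360887711 0.19540203258239658 0.27898719614716966
tray ((0.6249986290931702, 0.0015181899070739746), (0.7928317785263062, 0.2471112608909607), 89.75286865234375)
wheel ((0.5176630020141602, 0.33712485432624817), 0.060387931764125824) [0.51886414 0.33549008 0.08731951]
knob [0.46954349 0.33715864 0.13245539] 44 [0.46061261 0.32893552 0.12130561] [0.47962553 0.34702726 0.13786387]
tab [348. 189.] 42 [ 0.483 -0.098  0.172] 0.14 0.181 [168. 166. 153.] [array([ 0.484, -0.099]), array([0.009, 0.027]), np.float64(60.44)]
tab [311. 197.] 44 [0.46  0.002 0.173] 0.138 0.179 [164. 162. 148.] [array([0.461, 0.001]), array([0.027, 0.009]), np.float64(1.309)]
tab [431. 195.] 74 [ 0.474 -0.331  0.166] 0.139 0.179 [120. 115. 104.] [array([ 0.475, -0.332]), array([0.027, 0.011]), np.float64(25.148)]
tab [388. 202.] 53 [ 0.451 -0.211  0.169] 0.141 0.18 [148. 145. 132.] [array([ 0.453, -0.212]), array([0.009, 0.028]), np.float64(65.577)]
lid [278. 194.] 355 [0.476 0.109 0.061] [array([0.476, 0.109]), np.float64(0.033)] [18
[... 1905 characters left out ...]
.481 0.09  0.063] [array([0.48 , 0.095]), np.float64(0.023)] [161. 156. 144.]
lid [321. 225.] 113 [ 0.475 -0.002  0.062] [array([0.463, 0.001]), np.float64(0.03)] [157. 152. 140.]
lid [247. 236.] 71 [ 0.369 -0.2    0.062] [array([ 0.362, -0.2  ]), np.float64(0.021)] [ 41.  68. 124.]
lid [298. 243.] 244 [ 0.487 -0.102  0.062] [array([ 0.484, -0.101]), np.float64(0.03)] [160. 155. 143.]
lid [259. 256.] 275 [ 0.455 -0.215  0.063] [array([ 0.452, -0.213]), np.float64(0.029)] [160. 155. 144.]
lid [209. 256.] 41 [ 0.364 -0.322  0.063] [array([ 0.361, -0.319]), np.float64(0.02)] [134. 130. 120.]
lid [226. 284.] 314 [ 0.476 -0.334  0.062] [array([ 0.475, -0.333]), np.float64(0.029)] [163. 158. 146.]
```

Run:
```python
from h import *
o=observe(); M=R.from_rotvec(o["ee_rot"]).as_matrix(); print(M.round(3), "yaw of tool y", np.degrees(np.arctan2(M[1,1],M[0,1])))
pots=dict(A=(.461,.001,2),B=(.4845,-.1005,-30),C=(.453,-.213,-25),D=(.475,-.3325,26))
for n in ["t0","s0"]:
    c,im,d=load(n); P=cloud(c,d)
    for k,(x,y,a) in pots.items():
        a=np.radians(a); q=P[(d>0)]; r=q[:,:2]-[x,y]
        l=r@[np.cos(a),np.sin(a)]; t=r@[-np.sin(a),np.cos(a)]
        s=(abs(l)<.03)&(abs(t)<.012)
        m=s&(q[:,2]>.072)&(q[:,2]<.1); m2=s&(q[:,2]>.108)&(q[:,2]<.135)
        print(n,k,"low",l[m].round(3),"high",l[m2].round(3)[:12])
    for k,(x,y,a) in pots.items():
        u,v=proj(c,(x,y,.1)); u,v=int(u),int(v)
        crop=im[v-28:v+28,u-28:u+28,::-1]; crop=cv2.resize(crop,(380,380),interpolation=cv2.INTER_CUBIC)
        pots[k]=(x,y,a); cv2.imwrite(f"/tmp/{n}{k}.png",crop)
g=[np.hstack([cv2.resize(cv2.imread(f"/tmp/{n}{k}.png"),(200,200)) for k in "ABCD"]) for n in("t0","s0")]
cv2.imwrite("pics/pp.png",np.vstack(g))
```

```text
[[ 0.931  0.364 -0.001]
 [ 0.364 -0.931  0.001]
 [-0.    -0.001 -1.   ]] yaw of tool y -68.64633932343447
t0 A low [-0.016 -0.018 -0.017] high [-0.015 -0.018]
t0 B low [-0.018 -0.018] high [-0.014 -0.016 -0.015 -0.018]
t0 C low [-0.016 -0.018 -0.018] high [-0.015 -0.015 -0.014 -0.018 -0.018 -0.017]
t0 D low [-0.014 -0.015 -0.016 -0.017 -0.018] high [ 0.018  0.016  0.015  0.016  0.015  0.014 -0.014 -0.015 -0.016 -0.017
 -0.017]
s0 A low [-0.016 -0.015 -0.016 -0.016 -0.016 -0.013 -0.014 -0.012 -0.017 -0.015
 -0.015 -0.014] high [-0.013 -0.011 -0.016 -0.014 -0.014 -0.016 -0.015 -0.017  0.011  0.011
 -0.016 -0.014]
s0 B low [-0.015] high [0.014 0.017 0.018 0.018]
s0 C low [-0.017] high [0.007 0.012 0.011 0.013 0.012 0.015 0.013 0.014 0.014 0.014 0.016 0.014]
s0 D low [-0.018 -0.018 -0.016 -0.016 -0.015 -0.017 -0.015 -0.019 -0.016 -0.016
 -0.019 -0.016 -0.018 -0.016] high [-0.016 -0.019 -0.015 -0.013 -0.016 -0.015  0.011 -0.016 -0.015  0.009
  0.012  0.014]
```

View pics/pp.png

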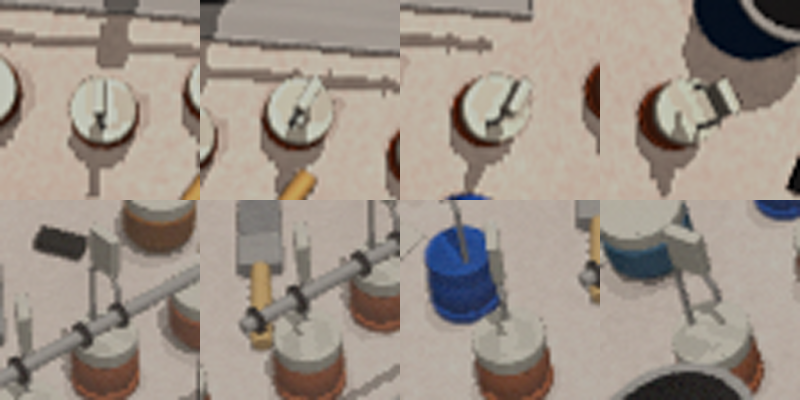

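Emit:
step_arm:
  series:
    - [[0.0918,0.05,0.04,0.08,0],[0.0918,0.05,0.04,0.08,0],[0.0918,0.05,0.04,0.08,0],[0.0918,0.22,0.28,0.1,0],[0.0918,0.22,0.28,0.1,0],[0.0918,0.22,0.28,0.1,0],[0.0918,0.22,0.28,0.1,0],[0.0918,0.22,0.28,0.1,0],[0.0918,0.22,0.28,0.1,0],[0.0918,0.22,0.28,0.1,0],[0.0918,0.23,0.6,0.1,0],[0.0918,0.23,0.6,0.1,0],[0.0918,0.23,0.6,0.1,0],[0.0918,0.23,0.6,0.1,0],[0.0918,0.23,0.6,0.1,0],[0.0918,0.23,0.6,0.1,0],[0.0918,0.23,0.6,0.1,0],[0.0918,0.23,0.6,0.1,0],[0.0918,0.23,0.6,0.1,0],[0.0918,0.23,0.6,0.1,0]]
  squeeze: 15

```text
clock: 1.77
position: [0.4571, 0.0201, 0.3398]
ee_rot: [-3.084, -0.588, 0.001]
force: [0.5, -1.2, -0.6]
width: 1.001
```

Emit:
step_arm:
  series:
    - [[0.0918,0.014,0.316,0,0],[0.0918,0.014,0.316,0,0],[0.0918,0.014,0.316,0,0],[0.0918,0.014,0.316,0,0],[0.0918,0.014,0.316,0,0],[0.0918,0.014,0.316,0,0],[0.0918,0.014,0.316,0,0],[0.0918,0.014,0.316,0,0],[0.0918,0.014,0.316,0,0],[0.0918,0.014,0.316,0,0],[0.0918,0.014,0.316,0,0],[0.05,0.014,0.316,-0.1,0],[0.05,0.014,0.316,-0.1,0],[0.05,0.014,0.316,-0.1,0],[0.05,0.014,0.316,-0.1,0]]

```text
clock: 3.02
position: [0.4706, 0.3314, 0.2356]
ee_rot: [3.084, 0.583, -0.011]
force: [0.3, -0.9, -0.2]
width: 0.761
```

Run:
```python
from h import *
o=observe(); print(o["position"],o["joints"].round(2))
c,im,d=shot("wrist","w1"); shot("top","t1"); P=cloud(c,d)
m=(d>0)&(P[...,2]>.11)&(P[...,2]<.142)&(abs(P[...,0]-.48)<.04)&(abs(P[...,1]-.335)<.04)
print(m.sum(), P[m].mean(0), P[m].min(0),P[m].max(0))
```

```text
[0.47056575 0.33143191 0.23559271] [-0.32  0.42 -0.54  1.66  0.23  1.13 -2.12]
437 [0.47179256 0.33935969 0.1318722 ] [0.46034672 0.32906051 0.1102975 ] [0.47953462 0.34864295 0.13681187]
```

View pics/w1.png

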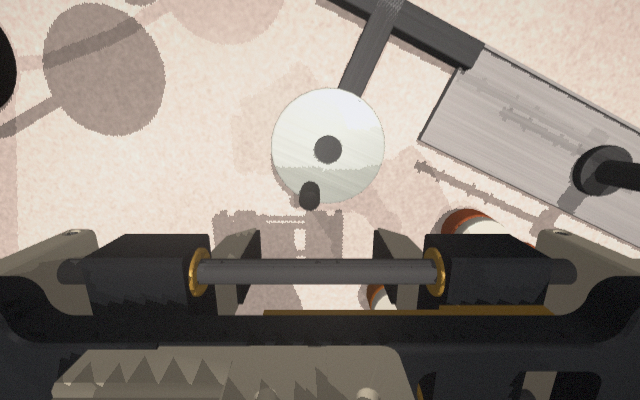

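Emit:
step_arm:
  series:
    - [[0.05,0.001,0.0055,-0.04,20],[0.05,0.001,0.0055,-0.07,20],[0.05,0.001,0.0055,-0.07,20],[0.05,0.001,0.0055,-0.07,20],[0.05,0.001,0.0055,-0.1,20],[0.05,0.001,0.0055,-0.1215,20],[0.05,0.001,0.0055,-0.1215,20],[0.05,0.001,0.0055,-0.1215,20],[0.015,0.001,0.0055,-0.1215,20],[0.015,0.001,0.0055,-0.1215,20],[0.015,0.001,0.0055,-0.1215,20],[0.015,0.001,0.0055,-0.1215,20],[0.015,0.001,0.0055,-0.1215,20],[0.015,0.001,0.0055,-0.1215,20]]
  squeeze: 20

```text
clock: 4.28
position: [0.473, 0.3404, 0.1196]
ee_rot: [-2.937, -1.112, 0.0]
force: [-1.4, 0.5, 5.7]
width: 0.21
```

Run:
```python
from h import *
o=observe(); p=o["position"];print(p,o["joints"].round(2),o["force"],o["width"])
ax=np.array([.5185,.337]); r=p[:2]-ax; print(np.hypot(*r),np.degrees(np.arctan2(r[1],r[0])))
```

```text
[0.47296995 0.34041728 0.1195552 ] [-0.31  0.56 -0.58  1.78  0.38  0.91 -1.9 ] [-1.37691814  0.51027723  5.69262442] 0.2098435835393951
0.0456581100424656 175.70769029736007
```

```bash
cat > arc.py <<'E'
import sys,numpy as np
a0,dth,n=map(float,sys.argv[1:4]); r=.047
cx=float(sys.argv[4]) if len(sys.argv)>4 else 0; cy=float(sys.argv[5]) if len(sys.argv)>5 else 0
# offsets cx,cy: correction reached linearly
for i in range(1,int(n)+1):
    a=np.radians(a0)+dth*i/n; b=np.radians(a0)
    print([0.015,round(r*(np.cos(a)-np.cos(b))+cx*i/n,4),round(r*(np.sin(a)-np.sin(b))+cy*i/n,4)],end=" ")
E
python3 arc.py 178.5 1.5 15
```

```text
[0.015, np.float64(0.0001), np.float64(-0.0047)] [0.015, np.float64(0.0007), np.float64(-0.0094)] [0.015, np.float64(0.0017), np.float64(-0.0139)] [0.015, np.float64(0.0032), np.float64(-0.0184)] [0.015, np.float64(0.0052), np.float64(-0.0227)] [0.015, np.float64(0.0075), np.float64(-0.0267)] [0.015, np.float64(0.0103), np.float64(-0.0306)] [0.015, np.float64(0.0134), np.float64(-0.0341)] [0.015, np.float64(0.0168), np.float64(-0.0373)] [0.015, np.float64(0.0206), np.float64(-0.0401)] [0.015, np.float64(0.0246), np.float64(-0.0425)] [0.015, np.float64(0.0288), np.float64(-0.0446)] [0.015, np.float64(0.0332), np.float64(-0.0462)] [0.015, np.float64(0.0378), np.float64(-0.0473)] [0.015, np.float64(0.0424), np.float64(-0.048)]
```

Emit:
step_arm:
  series:
    - [[0.015,0.0001,-0.0047,0,0],[0.015,0.0007,-0.0094,0,0],[0.015,0.0017,-0.0139,0,0],[0.015,0.0032,-0.0184,0,0],[0.015,0.0052,-0.0227,0,0],[0.015,0.0075,-0.0267,0,0],[0.015,0.0103,-0.0306,0,0],[0.015,0.0134,-0.0341,0,0],[0.015,0.0168,-0.0373,0,0],[0.015,0.0206,-0.0401,0,0],[0.015,0.0246,-0.0425,0,0],[0.015,0.0288,-0.0446,0,0],[0.015,0.0332,-0.0462,0,0],[0.015,0.0378,-0.0473,0,0],[0.015,0.0424,-0.048,0,0],[0.015,0.0424,-0.048,0,0]]

```text
clock: 5.62
position: [0.5153, 0.2926, 0.1196]
ee_rot: [-2.936, -1.112, 0.001]
force: [-1.8, 0.8, 2.4]
width: 0.208
```

```bash
cat > st.py <<'E'
from h import *
o=observe(); p=o["position"];print(p.round(4),o["joints"].round(2),o["force"].round(1),o["width"].round(3),round(float(o["clock"]),2))
ax=np.array([.5185,.337]); r=p[:2]-ax; print(np.hypot(*r).round(4),np.degrees(np.arctan2(r[1],r[0])).round(1))
E
python3 st.py
```

```text
Traceback (most recent call last):
  File "st.py", line 2, in <module>
    o=observe(); p=o["position"];print(p.round(4),o["joints"].round(2),o["force"].round(1),o["width"].round(3),round(float(o["clock"]),2))
                                                                                           ^^^^^^^^^^^^^^^^
AttributeError: 'float' object has no attribute 'round'
```

```bash
sed -i 's/o\["width"\].round(3)/round(float(o["width"]),3)/' st.py; sed -i 's/print(\[0.015,/print("[0.015, %.4f, %.4f, 0, 0]," % (/; s/,4)\],end=" ")/,4)),end=" ")/' arc.py; python3 arc.py 265 1.9 19
```

```text
[0.015, 0.0047, -0.0002, 0, 0], [0.015, 0.0094, 0.0001, 0, 0], [0.015, 0.0140, 0.0009, 0, 0], [0.015, 0.0186, 0.0021, 0, 0], [0.015, 0.0229, 0.0038, 0, 0], [0.015, 0.0272, 0.0059, 0, 0], [0.015, 0.0311, 0.0084, 0, 0], [0.015, 0.0348, 0.0113, 0, 0], [0.015, 0.0382, 0.0145, 0, 0], [0.015, 0.0413, 0.0181, 0, 0], [0.015, 0.0440, 0.0219, 0, 0], [0.015, 0.0463, 0.0260, 0, 0], [0.015, 0.0481, 0.0303, 0, 0], [0.015, 0.0495, 0.0348, 0, 0], [0.015, 0.0505, 0.0394, 0, 0], [0.015, 0.0510, 0.0441, 0, 0], [0.015, 0.0511, 0.0488, 0, 0], [0.015, 0.0506, 0.0535, 0, 0], [0.015, 0.0497, 0.0581, 0, 0],
```

Emit:
step_arm:
  series:
    - [[0.015,0.0047,-0.0002,0,0],[0.015,0.0094,0.0001,0,0],[0.015,0.014,0.0009,0,0],[0.015,0.0186,0.0021,0,0],[0.015,0.0229,0.0038,0,0],[0.015,0.0272,0.0059,0,0],[0.015,0.0311,0.0084,0,0],[0.015,0.0348,0.0113,0,0],[0.015,0.0382,0.0145,0,0],[0.015,0.0413,0.0181,0,0],[0.015,0.044,0.0219,0,0],[0.015,0.0463,0.026,0,0],[0.015,0.0481,0.0303,0,0],[0.015,0.0495,0.0348,0,0],[0.015,0.0505,0.0394,0,0],[0.015,0.051,0.0441,0,0],[0.015,0.0511,0.0488,0,0],[0.015,0.0506,0.0535,0,0],[0.015,0.0497,0.0581,0,0],[0.015,0.0497,0.0581,0,0]]

```text
clock: 7.28
position: [0.5658, 0.3497, 0.1197]
ee_rot: [2.938, 1.111, -0.0]
force: [1.0, -1.8, 4.1]
width: 0.21
```

```bash
python3 st.py; python3 arc.py 374 1.9 19;python3 - <<'E'
from h import *
shot("scene","s2")
E
```

```text
[0.5658 0.3497 0.1197] [-0.29  0.68 -0.55  1.56  0.39  1.01 -1.8 ] [ 1.  -1.8  4.1] 0.21 7.28
0.0489 15.0
[0.015, -0.0014, 0.0045, 0, 0], [0.015, -0.0032, 0.0088, 0, 0], [0.015, -0.0054, 0.0130, 0, 0], [0.015, -0.0080, 0.0169, 0, 0], [0.015, -0.0110, 0.0205, 0, 0], [0.015, -0.0144, 0.0238, 0, 0], [0.015, -0.0180, 0.0267, 0, 0], [0.015, -0.0220, 0.0293, 0, 0], [0.015, -0.0262, 0.0314, 0, 0], [0.015, -0.0305, 0.0331, 0, 0], [0.015, -0.0351, 0.0344, 0, 0], [0.015, -0.0397, 0.0353, 0, 0], [0.015, -0.0444, 0.0356, 0, 0], [0.015, -0.0491, 0.0355, 0, 0], [0.015, -0.0537, 0.0349, 0, 0], [0.015, -0.0583, 0.0339, 0, 0], [0.015, -0.0628, 0.0324, 0, 0], [0.015, -0.0670, 0.0305, 0, 0], [0.015, -0.0711, 0.0281, 0, 0],
```

View pics/s2.png

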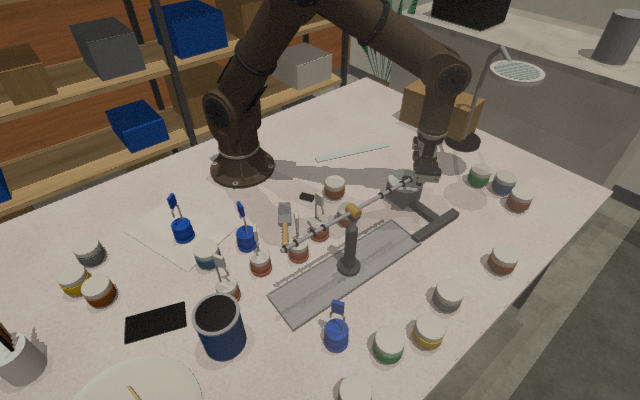

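The scene shows the gripper still on the knob at about (425,170), and the rod lower than before (hub at about (355,210)). The winding is working.

Emit:
step_arm:
  series:
    - [[0.015,-0.0014,0.0045,0,0],[0.015,-0.0032,0.0088,0,0],[0.015,-0.0054,0.013,0,0],[0.015,-0.008,0.0169,0,0],[0.015,-0.011,0.0205,0,0],[0.015,-0.0144,0.0238,0,0],[0.015,-0.018,0.0267,0,0],[0.015,-0.022,0.0293,0,0],[0.015,-0.0262,0.0314,0,0],[0.015,-0.0305,0.0331,0,0],[0.015,-0.0351,0.0344,0,0],[0.015,-0.0397,0.0353,0,0],[0.015,-0.0444,0.0356,0,0],[0.015,-0.0491,0.0355,0,0],[0.015,-0.0537,0.0349,0,0],[0.015,-0.0583,0.0339,0,0],[0.015,-0.0628,0.0324,0,0],[0.015,-0.067,0.0305,0,0],[0.015,-0.0711,0.0281,0,0],[0.015,-0.0711,0.0281,0,0]]

```text
clock: 9.0
position: [0.4943, 0.3787, 0.1198]
ee_rot: [-2.936, -1.112, -0.002]
force: [-0.3, 3.1, -1.2]
width: 0.215
```

```bash
python3 st.py; python3 arc.py 483 1.32 15
```

```text
[0.4943 0.3787 0.1198] [-0.37  0.62 -0.56  1.68  0.38  0.96 -1.92] [-0.3  3.1 -1.2] 0.215 9.0
0.0482 120.1
[0.015, -0.0034, -0.0024, 0, 0], [0.015, -0.0065, -0.0051, 0, 0], [0.015, -0.0094, -0.0080, 0, 0], [0.015, -0.0120, -0.0112, 0, 0], [0.015, -0.0144, -0.0147, 0, 0], [0.015, -0.0164, -0.0183, 0, 0], [0.015, -0.0181, -0.0220, 0, 0], [0.015, -0.0194, -0.0259, 0, 0], [0.015, -0.0204, -0.0299, 0, 0], [0.015, -0.0211, -0.0340, 0, 0], [0.015, -0.0214, -0.0382, 0, 0], [0.015, -0.0213, -0.0423, 0, 0], [0.015, -0.0209, -0.0464, 0, 0], [0.015, -0.0201, -0.0505, 0, 0], [0.015, -0.0189, -0.0544, 0, 0],
```

Emit:
step_arm:
  series:
    - [[0.015,-0.0034,-0.0024,0,0],[0.015,-0.0065,-0.0051,0,0],[0.015,-0.0094,-0.008,0,0],[0.015,-0.012,-0.0112,0,0],[0.015,-0.0144,-0.0147,0,0],[0.015,-0.0164,-0.0183,0,0],[0.015,-0.0181,-0.022,0,0],[0.015,-0.0194,-0.0259,0,0],[0.015,-0.0204,-0.0299,0,0],[0.015,-0.0211,-0.034,0,0],[0.015,-0.0214,-0.0382,0,0],[0.015,-0.0213,-0.0423,0,0],[0.015,-0.0209,-0.0464,0,0],[0.015,-0.0201,-0.0505,0,0],[0.015,-0.0189,-0.0544,0,0],[0.015,-0.0189,-0.0544,0,0],[0.015,-0.0189,-0.0544,0,0]]

```text
clock: 10.42
position: [0.4746, 0.3267, 0.1198]
ee_rot: [-2.932, -1.112, -0.003]
force: [-0.6, 8.3, -3.3]
width: 0.21
```

```bash
python3 st.py
python3 - <<'E'
from h import *
c,im,d=shot("scene","s3");P=cloud(c,d);X,Y,Z=P[...,0],P[...,1],P[...,2]
m=(d>0)&(Z>.195)&(Z<.225)&(abs(X-(.62+.0535*Y))<.012)&(abs(Y)<.25); q=P[m]; print(len(q),np.polyfit(q[:,1],q[:,2],1),q[:,1].min(),q[:,1].max(),np.polyfit(q[:,1],q[:,0],1))
E
```

```text
[0.4746 0.3267 0.1198] [-0.29  0.55 -0.58  1.8   0.37  0.9  -1.88] [-0.6  8.3 -3.3] 0.21 10.42
0.0451 -166.8
713 [0.00103645 0.21059381] -0.23425512227889217 0.19547256420155523 [0.05476543 0.62076456]
```

Emit:
step_arm:
  series:
    - [[0.05,0,0,0,0],[0.05,0,0,0,0],[0.05,0,0,0,0],[0.05,0,0,0,0],[0.05,0,0,0.2,0],[0.05,0,0,0.2,0],[0.05,0,0,0.2,0],[0.05,0,0,0.2,0],[0.05,0,0,0.2,0],[0.05,-0.0136,-0.3257,0.2,-39.5],[0.05,-0.0136,-0.3257,0.2,-39.5],[0.05,-0.0136,-0.3257,0.2,-39.5],[0.05,-0.0136,-0.3257,0.2,-39.5],[0.05,-0.0136,-0.3257,0.2,-39.5],[0.05,-0.0136,-0.3257,0.2,-39.5],[0.05,-0.0136,-0.3257,0.2,-39.5],[0.05,-0.0136,-0.3257,0.2,-39.5],[0.05,-0.0136,-0.3257,0.2,-39.5],[0.05,-0.0136,-0.3257,0.2,-39.5],[0.05,-0.0136,-0.3257,0.2,-39.5]]

```text
clock: 12.13
position: [0.4609, 0.0016, 0.3199]
ee_rot: [-3.136, -0.056, -0.005]
force: [-0.1, 0.5, -0.1]
width: 0.543
```

```bash
cat > look.py <<'E'
import sys
from h import *
tag=sys.argv[1]
o=observe(); M=R.from_rotvec(o["ee_rot"]).as_matrix(); p=o["position"]
print("tcp",p.round(4),"yyaw",np.degrees(np.arctan2(M[1,1],M[0,1])).round(1),"q",o["joints"].round(2),"F",o["force"].round(1),"w",round(float(o["width"]),3),"t",round(float(o["clock"]),2))
for n in sys.argv[2:]:
    c,im,d=shot(n,tag+n[0]); P=cloud(c,d); X,Y,Z=P[...,0],P[...,1],P[...,2]
    ok=(d>0)&((im.max(2).astype(int)-im.min(2))<60)
    lab=ok&(Z>.142)&(Z<.185)&(X>.36)&(X<.54)&(Y>-.42)&(Y<.12)
    k,L,st,ce=cv2.connectedComponentsWithStats(lab.astype(np.uint8))
    for i in range(1,k):
        if st[i,4]>15:
            q=P[L==i]; (cx,cy),(a,b),an=cv2.minAreaRect(q[:,:2].astype(np.float32))
            if a<b: an-=90
            print(n,"tab",ce[i].round(),st[i,4],(round(cx,4),round(cy,4)),(round(a,3),round(b,3)),round(an,1),"zmax",q[:,2].max().round(3))
    m=(d>0)&(Z>.15)&(Z<.27)&(abs(X-(.62+.0535*Y))<.012)&(abs(Y)<.24)
    q=P[m]
    if len(q)>50: 
        # robust line
        l=cv2.fitLine(q[:,[1,2]].astype(np.float32),cv2.DIST_HUBER,0,.001,.001).ravel(); print(n,"bar tilt",(l[1]/l[0]).round(4),"z@pivot",(l[3]+(-.019-l[2])*l[1]/l[0]-.0039).round(4),len(q))
E
python3 look.py a top wrist scene
```

```text
tcp [0.4609 0.0016 0.3199] yyaw -87.9 q [ 0.24  0.13 -0.39  1.8   0.05  1.21 -1.71] F [-0.1  0.5 -0.1] w 0.543 t 12.13
top tab [431. 195.] 70 (0.4749, -0.3322) (0.027, 0.011) 24.9 zmax 0.181
top tab [388. 202.] 53 (0.4527, -0.212) (0.01, 0.027) -24.4 zmax 0.181
top bar tilt 0.0015 z@pivot 0.2051 346
wrist tab [411. 173.] 508 (0.4837, -0.0997) (0.011, 0.028) -30.4 zmax 0.179
wrist tab [318. 190.] 269 (0.4608, 0.0017) (0.027, 0.009) 1.6 zmax 0.179
wrist tab [617. 190.] 996 (0.4731, -0.3327) (0.029, 0.012) 26.1 zmax 0.18
wrist tab [506. 205.] 740 (0.451, -0.2129) (0.012, 0.028) -26.6 zmax 0.179
wrist bar tilt -0.0021 z@pivot 0.2062 7650
scene tab [319. 198.] 91 (0.4617, 0.0005) (0.011, 0.029) -1.4 zmax 0.181
scene tab [296. 219.] 67 (0.4851, -0.101) (0.01, 0.029) -29.4 zmax 0.181
scene tab [255. 232.] 64 (0.4532, -0.2143) (0.01, 0.031) -26.9 zmax 0.18
scene tab [219. 260.] 131 (0.4746, -0.3336) (0.028, 0.012) 26.2 zmax 0.18
scene bar tilt 0.0021 z@pivot 0.2062 809
```

Emit:
step_arm:
  series:
    - [[0.05,0,-0.0005,-0.164,0],[0.05,0,-0.0005,-0.164,0],[0.05,0,-0.0005,-0.164,0],[0.05,0,-0.0005,-0.164,0],[0.05,0,-0.0005,-0.164,0],[0.05,0,-0.0005,-0.164,0],[0.05,0,-0.0005,-0.164,0],[0.0,0,-0.0005,-0.164,0],[0.0,0,-0.0005,-0.164,0],[0.0,0,-0.0005,-0.164,0],[0.0,0,-0.0005,-0.164,0],[0.0,0,-0.0005,-0.164,0],[0.0,0,-0.0005,-0.164,0],[0.0,0,-0.0005,-0.164,0]]
  squeeze: 25

```text
clock: 13.45
position: [0.4611, 0.002, 0.156]
ee_rot: [-3.136, -0.06, -0.006]
force: [1.6, 0.2, 2.0]
width: 0.111
```

```bash
python3 look.py b
```

```text
tcp [0.4611 0.002  0.156 ] yyaw -87.8 q [ 0.2   0.3  -0.38  2.04  0.15  0.82 -1.8 ] F [1.6 0.2 2. ] w 0.111 t 13.45
```

Emit:
step_arm:
  series:
    - [[0.0,0,0,0.04,0],[0.0,0,0,0.08,0],[0.0,0,0,0.1225,0],[0.0,0,0,0.1225,0],[0.0,0.02,0.035,0.1225,-5],[0.0,0.04,0.07,0.1225,-5],[0.0,0.06,0.105,0.1225,-5],[0.0,0.08,0.14,0.1225,-5],[0.0,0.098,0.1727,0.1225,-5],[0.0,0.098,0.1727,0.1225,-5],[0.0,0.098,0.1727,0.1225,-5],[0.0,0.098,0.1727,0.1225,-5],[0.0,0.11,0.172,0.1225,-5],[0.0,0.125,0.171,0.1225,-5],[0.0,0.14,0.1705,0.1225,-5],[0.0,0.155,0.17,0.1225,-5],[0.0,0.168,0.169,0.1225,-5],[0.0,0.168,0.169,0.1225,-5],[0.0,0.168,0.169,0.1225,-5]]

```text
clock: 15.03
position: [0.629, 0.1692, 0.2782]
ee_rot: [-3.137, 0.08, -0.005]
force: [-0.4, -0.3, -1.1]
width: 0.109
```

```bash
python3 look.py c scene top
python3 - <<'E'
from h import *
for n in "st":
    c,im,d=load("c"+n); u,v=map(int,proj(c,(.629,.171,.2)))
    cv2.imwrite(f"/tmp/{n}.png",cv2.resize(im[max(0,v-60):v+60,u-70:u+70,::-1],(400,343),interpolation=cv2.INTER_CUBIC))
cv2.imwrite("pics/c2.png",np.hstack([cv2.imread("/tmp/s.png"),cv2.imread("/tmp/t.png")]))
E
```

```text
tcp [0.629  0.1692 0.2782] yyaw -92.9 q [-0.08  0.49 -0.42  1.42  0.2   1.27 -2.13] F [-0.4 -0.3 -1.1] w 0.109 t 15.03
scene tab [296. 219.] 67 (0.4853, -0.101) (0.01, 0.028) -30.6 zmax 0.181
scene tab [255. 232.] 65 (0.4529, -0.2142) (0.01, 0.03) -26.7 zmax 0.181
scene tab [219. 260.] 132 (0.4748, -0.3337) (0.029, 0.011) 28.5 zmax 0.181
scene bar tilt -0.0052 z@pivot 0.2058 980
top tab [348. 189.] 41 (0.4844, -0.0991) (0.009, 0.027) -29.4 zmax 0.179
top tab [431. 195.] 71 (0.4753, -0.3327) (0.027, 0.011) 28.1 zmax 0.179
top tab [388. 202.] 53 (0.4526, -0.2121) (0.009, 0.028) -26.2 zmax 0.18
top bar tilt 0.0006 z@pivot 0.205 557
```

View pics/c2.png

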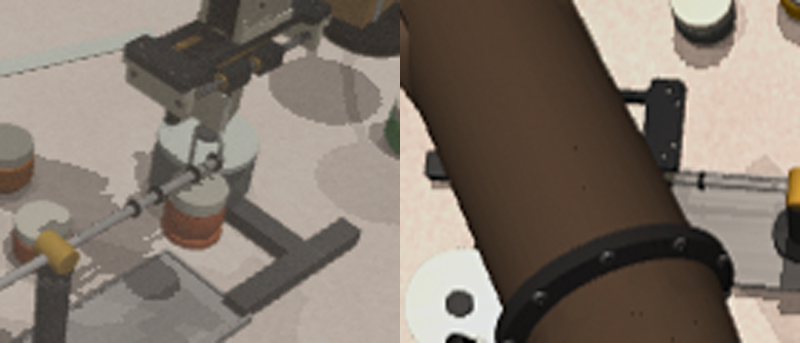

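Emit:
step_arm:
  series:
    - [[0.0,0,0.0015,-0.012,0],[0.0,0,0.0015,-0.024,0],[0.0,0,0.0015,-0.036,0],[0.0,0,0.0015,-0.042,0],[0.0,0,0.0015,-0.047,0],[0.0,0,0.0015,-0.052,0],[0.0,0,0.0015,-0.056,0],[0.0,0,0.0015,-0.06,0],[0.0,0,0.0015,-0.064,0],[0.0,0,0.0015,-0.068,0],[0.0,0,0.0015,-0.068,0]]

```text
clock: 16.05
position: [0.6282, 0.1717, 0.2098]
ee_rot: [-3.136, 0.078, -0.005]
force: [0.5, 0.3, -0.4]
width: 0.108
```

```bash
python3 look.py d scene
python3 - <<'E'
from h import *
c,im,d=load("ds"); u,v=map(int,proj(c,(.629,.171,.18)))
cv2.imwrite(f"pics/d2.png",cv2.resize(im[max(0,v-60):v+60,u-70:u+70,::-1],(700,600),interpolation=cv2.INTER_CUBIC))
E
```

```text
tcp [0.6282 0.1717 0.2098] yyaw -92.8 q [-0.08  0.54 -0.41  1.52  0.22  1.13 -2.16] F [ 0.5  0.3 -0.4] w 0.108 t 16.05
scene tab [296. 219.] 68 (0.4852, -0.1011) (0.01, 0.03) -29.5 zmax 0.181
scene tab [255. 232.] 64 (0.4519, -0.2137) (0.01, 0.03) -27.1 zmax 0.18
scene tab [219. 260.] 130 (0.4744, -0.3341) (0.029, 0.011) 30.2 zmax 0.18
scene bar tilt -0.0955 z@pivot 0.2109 900
```

View pics/d2.png

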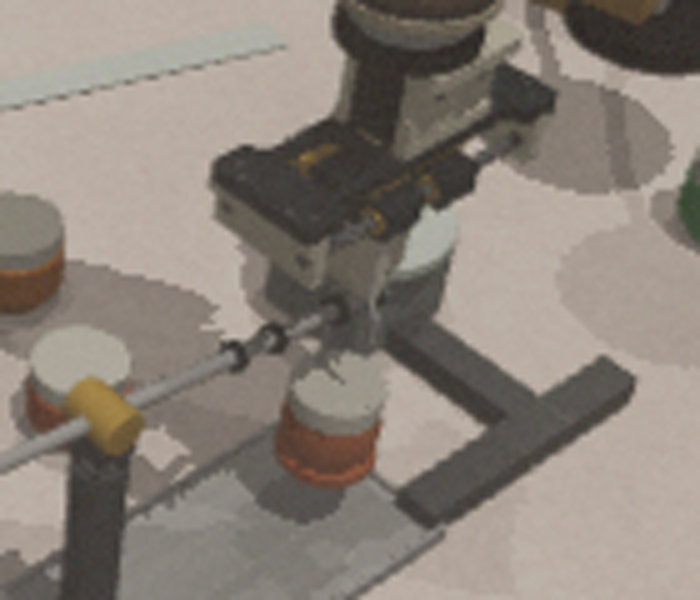

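Emit:
step_arm:
  series:
    - [[0.03,0,0,0.002,0],[0.03,0,0,0.002,0],[0.03,0,0,0.002,0],[0.03,0,0,0.002,0],[0.03,0,0,0.03,0],[0.03,0,0,0.06,0],[0.03,0,0,0.1,0],[0.03,0,0,0.14,0],[0.03,0,0,0.15,0],[0.03,-0.1,-0.05,0.15,0],[0.03,-0.1,-0.05,0.15,0],[0.03,-0.1,-0.05,0.15,0],[0.03,-0.1,-0.05,0.15,0]]

```text
clock: 17.18
position: [0.5242, 0.1195, 0.3611]
ee_rot: [-3.138, 0.079, -0.005]
force: [0.4, -0.3, -0.1]
width: 0.328
```

```bash
python3 look.py e scene top wrist
python3 - <<'E'
from h import *
c,im,d=load("es"); u,v=map(int,proj(c,(.629,.171,.18)))
cv2.imwrite(f"pics/e2.png",cv2.resize(im[max(0,v-60):v+60,u-70:u+70,::-1],(700,600),interpolation=cv2.INTER_CUBIC))
E
```

```text
tcp [0.5242 0.1195 0.3611] yyaw -92.9 q [ 0.03  0.25 -0.45  1.56  0.11  1.35 -2.05] F [ 0.4 -0.3 -0.1] w 0.328 t 17.18
scene tab [296. 219.] 68 (0.4845, -0.1007) (0.01, 0.03) -30.4 zmax 0.179
scene tab [255. 232.] 64 (0.4523, -0.2139) (0.01, 0.028) -26.8 zmax 0.181
scene tab [219. 260.] 130 (0.4743, -0.3342) (0.029, 0.011) 25.5 zmax 0.18
scene bar tilt -0.1583 z@pivot 0.2066 864
top tab [348. 189.] 41 (0.4847, -0.0993) (0.009, 0.027) -29.5 zmax 0.18
top tab [431. 195.] 73 (0.4751, -0.3319) (0.028, 0.011) 26.0 zmax 0.179
top tab [388. 202.] 50 (0.453, -0.2124) (0.009, 0.028) -27.3 zmax 0.181
top bar tilt -0.1613 z@pivot 0.2057 500
wrist tab [489. 207.] 546 (0.4839, -0.0992) (0.011, 0.028) -28.7 zmax 0.179
wrist tab [573. 225.] 550 (0.4518, -0.2122) (0.012, 0.027) -29.9 zmax 0.179
wrist bar tilt -0.1494 z@pivot 0.2072 5331
```

View pics/e2.png

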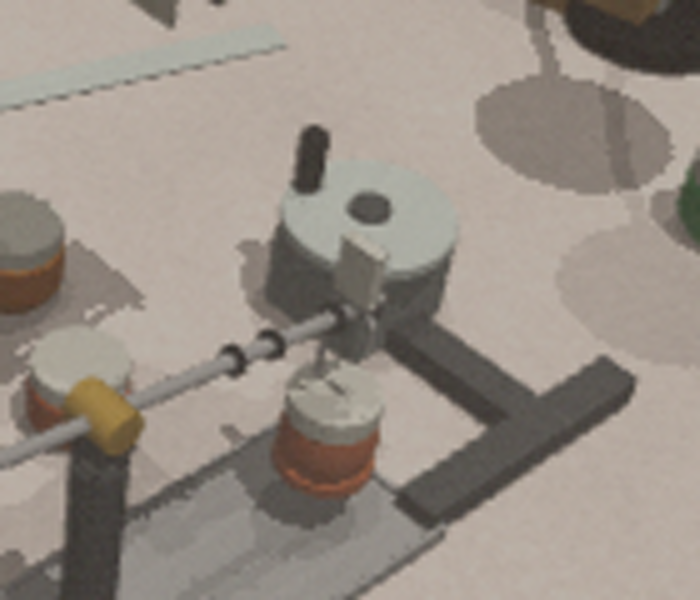

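Emit:
step_arm:
  series:
    - [[0.04,-0.05,-0.4525,-0.04,29.4],[0.04,-0.05,-0.4525,-0.04,29.4],[0.04,-0.05,-0.4525,-0.04,29.4],[0.04,-0.05,-0.4525,-0.04,29.4],[0.04,-0.05,-0.4525,-0.04,29.4],[0.04,-0.05,-0.4525,-0.04,29.4],[0.04,-0.05,-0.4525,-0.04,29.4],[0.04,-0.05,-0.4525,-0.04,29.4],[0.04,-0.05,-0.4525,-0.04,29.4],[0.04,-0.05,-0.4525,-0.04,29.4],[0.04,-0.05,-0.4525,-0.04,29.4],[0.04,-0.05,-0.4525,-0.04,29.4],[0.04,-0.05,-0.4525,-0.04,29.4],[0.04,-0.05,-0.4525,-0.04,29.4]]

```text
clock: 18.5
position: [0.4791, -0.3317, 0.3197]
ee_rot: [-3.052, -0.717, -0.004]
force: [0.5, 0.3, -0.8]
width: 0.435
```

```bash
python3 look.py f wrist scene
```

```text
tcp [ 0.4791 -0.3317  0.3197] yyaw -63.5 q [ 0.71  0.33 -0.27  1.54  0.08  1.28 -0.67] F [ 0.5  0.3 -0.8] w 0.435 t 18.5
wrist tab [118.  88.] 843 (0.4838, -0.1007) (0.011, 0.029) -30.4 zmax 0.179
wrist tab [210. 165.] 408 (0.4516, -0.2138) (0.01, 0.028) -26.9 zmax 0.179
wrist tab [317. 195.] 274 (0.4738, -0.3332) (0.028, 0.009) 25.9 zmax 0.179
wrist tab [172. 227.] 132 (0.3618, -0.198) (0.01, 0.003) 84.2 zmax 0.178
scene tab [296. 219.] 66 (0.4841, -0.1004) (0.01, 0.028) -30.2 zmax 0.18
scene tab [255. 232.] 65 (0.4511, -0.2133) (0.01, 0.031) -26.7 zmax 0.181
scene tab [219. 260.] 130 (0.474, -0.3334) (0.029, 0.011) 28.8 zmax 0.181
scene bar tilt -0.1501 z@pivot 0.2064 861
```

Emit:
step_arm:
  series:
    - [[0.04,-0.005,-0.0015,-0.164,0],[0.04,-0.005,-0.0015,-0.164,0],[0.04,-0.005,-0.0015,-0.164,0],[0.04,-0.005,-0.0015,-0.164,0],[0.04,-0.005,-0.0015,-0.164,0],[0.04,-0.005,-0.0015,-0.164,0],[0.04,-0.005,-0.0015,-0.164,0],[0.0,-0.005,-0.0015,-0.164,0],[0.0,-0.005,-0.0015,-0.164,0],[0.0,-0.005,-0.0015,-0.164,0],[0.0,-0.005,-0.0015,-0.164,0],[0.0,-0.005,-0.0015,-0.164,0],[0.0,-0.005,-0.0015,-0.164,0]]

```text
clock: 19.68
position: [0.4749, -0.3304, 0.157]
ee_rot: [-3.05, -0.723, -0.006]
force: [-0.8, 2.3, 6.1]
width: 0.108
```

```bash
python3 look.py g scene
```

```text
tcp [ 0.4749 -0.3304  0.157 ] yyaw -63.3 q [ 0.71  0.46 -0.26  1.77  0.13  0.93 -0.71] F [-0.8  2.3  6.1] w 0.108 t 19.68
scene tab [296. 219.] 68 (0.485, -0.1009) (0.01, 0.028) -30.2 zmax 0.181
scene tab [255. 232.] 65 (0.453, -0.2142) (0.01, 0.03) -26.9 zmax 0.181
scene tab [222. 261.] 130 (0.4837, -0.3282) (0.019, 0.048) -84.6 zmax 0.185
scene bar tilt -0.1586 z@pivot 0.2069 873
```

Emit:
step_arm:
  series:
    - [[0.0,0,0,0.04,0],[0.0,0,0,0.08,0],[0.0,0,0,0.12,0],[0.0,0,0,0.1525,-7],[0.0,0.03,0.02,0.1525,-14],[0.0,0.06,0.04,0.1525,-21],[0.0,0.064,0.08,0.1525,-28],[0.0,0.064,0.11,0.1525,-29.7],[0.0,0.064,0.125,0.1525,-29.7],[0.0,0.064,0.125,0.1525,-29.7],[0.0,0.064,0.125,0.1525,-29.7],[0.0,0.064,0.125,0.1525,-29.7],[0.0,0.08,0.1245,0.1525,-29.7],[0.0,0.095,0.124,0.1525,-29.7],[0.0,0.11,0.1235,0.1525,-29.7],[0.0,0.125,0.123,0.1525,-29.7],[0.0,0.134,0.123,0.1525,-29.7],[0.0,0.134,0.123,0.1525,-29.7],[0.0,0.134,0.123,0.1525,-29.7]]

```text
clock: 21.32
position: [0.6085, -0.2082, 0.3089]
ee_rot: [-3.135, 0.084, -0.007]
force: [0.5, 0.8, -0.6]
width: 0.109
```

```bash
python3 look.py h scene
python3 - <<'E'
from h import *
c,im,d=load("hs"); u,v=map(int,proj(c,(.609,-.207,.22)))
print(u,v)
cv2.imwrite(f"pics/h2.png",cv2.resize(im[max(0,v-60):v+60,u-70:u+70,::-1],(700,600),interpolation=cv2.INTER_CUBIC))
E
```

```text
tcp [ 0.6085 -0.2082  0.3089] yyaw -93.1 q [ 0.39  0.43 -0.21  1.41  0.09  1.3  -1.45] F [ 0.5  0.8 -0.6] w 0.109 t 21.32
scene tab [255. 236.] 31 (0.463, -0.2193) (0.01, 0.005) 66.1 zmax 0.179
scene bar tilt -0.0607 z@pivot 0.2009 1135
291 251
```

View pics/h2.png

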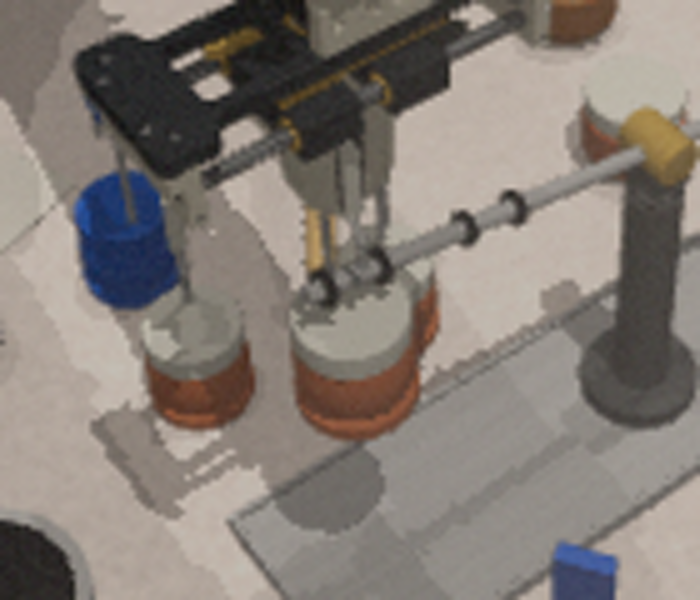

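Emit:
step_arm:
  series:
    - [[0.0,0.0005,0,-0.012,0],[0.0,0.0005,0,-0.024,0],[0.0,0.0005,0,-0.034,0],[0.0,0.0005,0,-0.04,0],[0.0,0.0005,0,-0.045,0],[0.0,0.0005,0,-0.05,0],[0.0,0.0005,0,-0.054,0],[0.0,0.0005,0,-0.058,0],[0.0,0.0005,0,-0.062,0],[0.0,0.0005,0,-0.066,0],[0.0,0.0005,0,-0.07,0],[0.0,0.0005,0,-0.07,0],[0.0,0.0005,0,-0.07,0]]

```text
clock: 22.45
position: [0.6085, -0.208, 0.2389]
ee_rot: [-3.135, 0.084, -0.007]
force: [-0.4, -0.6, 0.0]
width: 0.108
```

```bash
cat > crop.py <<'E'
import sys
from h import *
tag,x,y,z,o=sys.argv[1:6]
c,im,d=load(tag); u,v=map(int,proj(c,(float(x),float(y),float(z)))); u=max(u,70);v=max(v,60)
cv2.imwrite(f"pics/{o}.png",cv2.resize(im[v-60:v+60,u-70:u+70,::-1],(700,600),interpolation=cv2.INTER_CUBIC))
E
python3 look.py i scene;python3 crop.py is .609 -.207 .2 i2
```

```text
tcp [ 0.6085 -0.208   0.2389] yyaw -93.1 q [ 0.39  0.48 -0.22  1.51  0.1   1.16 -1.46] F [-0.4 -0.6  0. ] w 0.108 t 22.45
scene tab [242. 211.] 23 (0.3621, -0.1979) (0.008, 0.004) 76.1 zmax 0.177
scene bar tilt -0.0469 z@pivot 0.211 1068
```

View pics/i2.png

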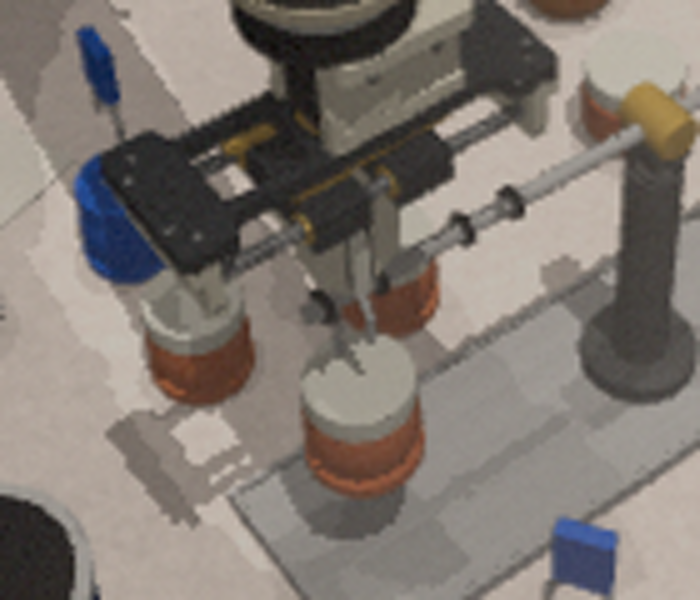

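Emit:
step_arm:
  series:
    - [[0.03,0,0,0.001,0],[0.03,0,0,0.001,0],[0.03,0,0,0.001,0],[0.03,0,0,0.001,0],[0.03,0,0,0.03,0],[0.03,0,0,0.06,0],[0.03,0,0,0.1,0],[0.03,-0.02,0.01,0.1,-7],[0.04,-0.05,0.03,0.1,-14],[0.04,-0.08,0.06,0.09,-21],[0.04,-0.11,0.09,0.081,-27],[0.04,-0.124,0.1075,0.081,-27],[0.04,-0.124,0.1075,0.081,-27],[0.04,-0.124,0.1075,0.081,-27],[0.04,-0.124,0.1075,0.081,-27]]

```text
clock: 23.75
position: [0.485, -0.1009, 0.3206]
ee_rot: [-3.03, 0.814, -0.011]
force: [1.0, -0.6, -0.4]
width: 0.432
```

```bash
python3 look.py j wrist scene;python3 crop.py js .619 -.019 .2 j2
```

```text
tcp [ 0.485  -0.1009  0.3206] yyaw -120.1 q [ 0.26  0.17 -0.19  1.75  0.03  1.22 -2.03] F [ 1.  -0.6 -0.4] w 0.432 t 23.75
wrist tab [421. 166.] 526 (0.4515, -0.2127) (0.01, 0.028) -26.1 zmax 0.179
wrist tab [317. 191.] 272 (0.4843, -0.1) (0.01, 0.027) -30.6 zmax 0.18
wrist bar tilt -0.017 z@pivot 0.2065 6903
scene tab [296. 219.] 67 (0.4851, -0.101) (0.01, 0.028) -30.1 zmax 0.18
scene tab [255. 232.] 65 (0.4531, -0.2142) (0.01, 0.027) -27.0 zmax 0.181
scene bar tilt -0.0158 z@pivot 0.2095 1012
```

View pics/j2.png

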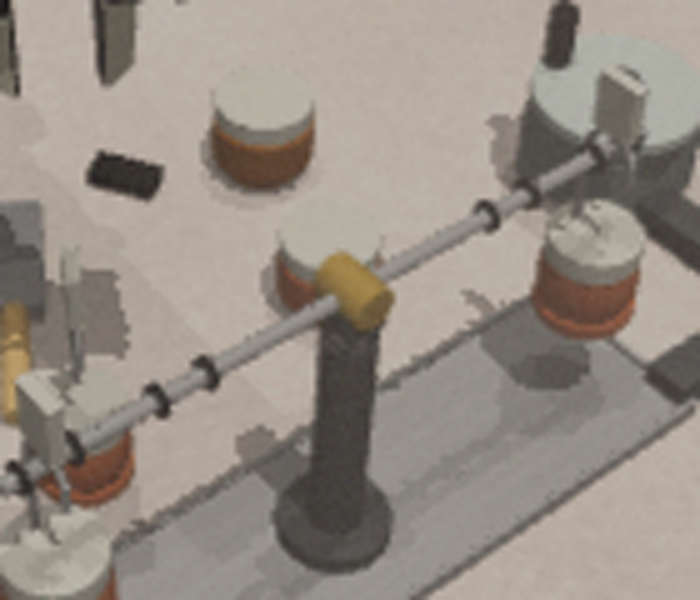

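Emit:
step_arm:
  series:
    - [[0.04,-0.0005,0.0005,-0.164,0],[0.04,-0.0005,0.0005,-0.164,0],[0.04,-0.0005,0.0005,-0.164,0],[0.04,-0.0005,0.0005,-0.164,0],[0.04,-0.0005,0.0005,-0.164,0],[0.04,-0.0005,0.0005,-0.164,0],[0.04,-0.0005,0.0005,-0.164,0],[0.0,-0.0005,0.0005,-0.164,0],[0.0,-0.0005,0.0005,-0.164,0],[0.0,-0.0005,0.0005,-0.164,0],[0.0,-0.0005,0.0005,-0.164,0],[0.0,-0.0005,0.0005,-0.164,0],[0.0,-0.0005,0.0005,-0.164,0]]

```text
clock: 24.93
position: [0.485, -0.1009, 0.1568]
ee_rot: [-3.029, 0.815, -0.011]
force: [-0.6, 0.8, 6.0]
width: 0.108
```

```bash
python3 look.py k
```

```text
tcp [ 0.485  -0.1009  0.1568] yyaw -120.1 q [ 0.25  0.33 -0.19  1.98  0.08  0.83 -2.08] F [-0.6  0.8  6. ] w 0.108 t 24.93
```

Emit:
step_arm:
  series:
    - [[0.0,0,0,0.04,0],[0.0,0,0,0.08,0],[0.0,0,0,0.115,0],[0.0,0,0,0.122,7],[0.0,0.01,0.03,0.122,14],[0.0,0.02,0.065,0.122,21],[0.0,0.035,0.1,0.122,27],[0.0,0.05,0.135,0.122,27],[0.0,0.06,0.165,0.122,27],[0.0,0.07,0.1956,0.122,27],[0.0,0.07,0.1956,0.122,27],[0.0,0.07,0.1956,0.122,27],[0.0,0.07,0.1956,0.122,27],[0.0,0.085,0.195,0.122,27],[0.0,0.1,0.194,0.122,27],[0.0,0.115,0.1935,0.122,27],[0.0,0.13,0.1925,0.122,27],[0.0,0.14,0.192,0.122,27],[0.0,0.14,0.192,0.122,27],[0.0,0.14,0.192,0.122,27]]

```text
clock: 26.6
position: [0.6248, 0.0894, 0.2784]
ee_rot: [-3.135, 0.089, -0.008]
force: [-0.1, -0.1, -1.3]
width: 0.105
```

```bash
python3 look.py l scene;python3 crop.py ls .625 .09 .2 l2
```

```text
tcp [0.6248 0.0894 0.2784] yyaw -93.3 q [-0.    0.44 -0.33  1.49  0.14  1.23 -1.98] F [-0.1 -0.1 -1.3] w 0.105 t 26.6
scene tab [255. 232.] 65 (0.4522, -0.2138) (0.01, 0.029) -27.0 zmax 0.18
scene bar tilt -0.0422 z@pivot 0.2052 1186
```

View pics/l2.png

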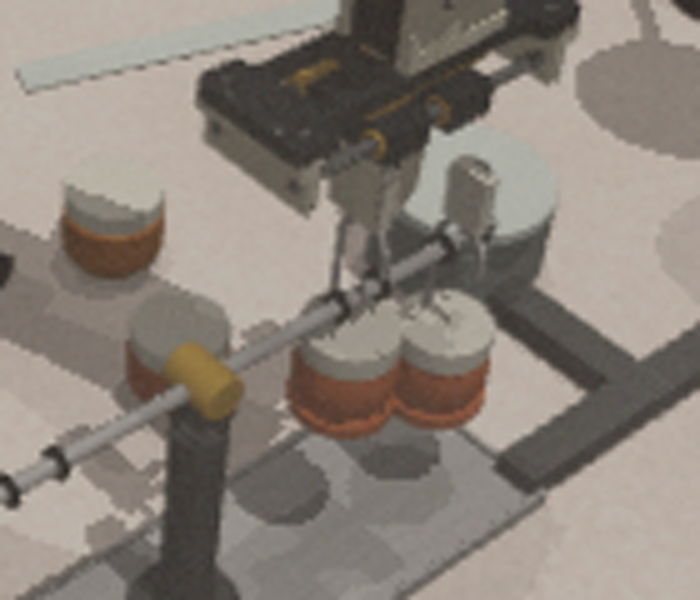

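Emit:
step_arm:
  series:
    - [[0.0,0,0.001,-0.012,0],[0.0,0,0.001,-0.024,0],[0.0,0,0.001,-0.034,0],[0.0,0,0.001,-0.04,0],[0.0,0,0.001,-0.044,0],[0.0,0,0.001,-0.048,0],[0.0,0,0.001,-0.051,0],[0.0,0,0.001,-0.053,0],[0.0,0,0.001,-0.053,0],[0.0,0,0.001,-0.053,0]]

```text
clock: 27.48
position: [0.6245, 0.091, 0.2257]
ee_rot: [-3.135, 0.088, -0.008]
force: [-0.3, 0.4, -0.3]
width: 0.107
```

```bash
python3 look.py m scene;python3 crop.py ms .625 .09 .2 m2
```

```text
tcp [0.6245 0.091  0.2257] yyaw -93.2 q [-0.01  0.48 -0.33  1.56  0.16  1.12 -1.99] F [-0.3  0.4 -0.3] w 0.107 t 27.48
scene tab [255. 232.] 66 (0.452, -0.2137) (0.01, 0.029) -26.9 zmax 0.18
scene bar tilt -0.0867 z@pivot 0.2063 1249
```

View pics/m2.png

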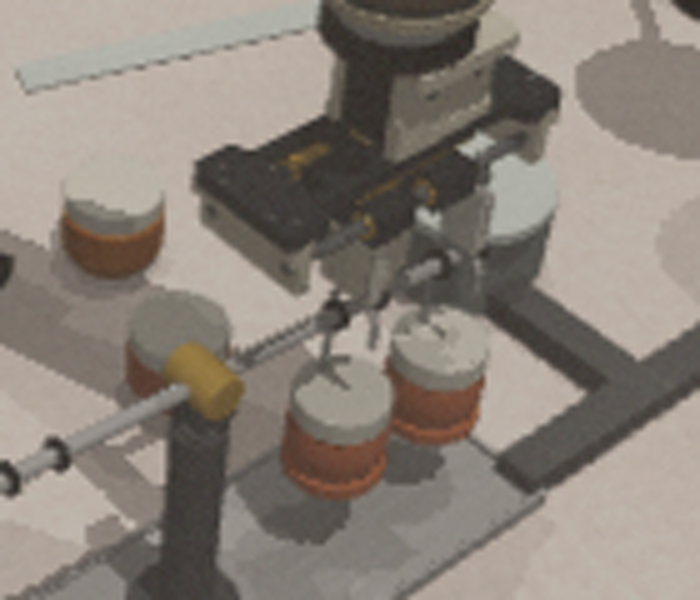

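Emit:
step_arm:
  series:
    - [[0.03,0,0,0.001,0],[0.03,0,0,0.001,0],[0.03,0,0,0.001,0],[0.03,0,0,0.001,0],[0.03,0,0,0.03,0],[0.03,0,0,0.06,0],[0.03,0,0,0.1,0],[0.03,-0.02,-0.01,0.11,0],[0.04,-0.05,-0.03,0.11,-7],[0.04,-0.08,-0.06,0.11,-14],[0.04,-0.11,-0.09,0.11,-21],[0.04,-0.1715,-0.304,0.094,-23.5],[0.04,-0.1715,-0.304,0.094,-23.5],[0.04,-0.1715,-0.304,0.094,-23.5],[0.04,-0.1715,-0.304,0.094,-23.5],[0.04,-0.1715,-0.304,0.094,-23.5],[0.04,-0.1715,-0.304,0.094,-23.5],[0.04,-0.1715,-0.304,0.094,-23.5],[0.04,-0.1715,-0.304,0.094,-23.5],[0.04,-0.1715,-0.304,0.094,-23.5]]

```text
clock: 29.2
position: [0.4536, -0.2118, 0.32]
ee_rot: [-3.052, 0.723, -0.011]
force: [0.1, -0.3, -0.1]
width: 0.438
```

```bash
python3 look.py n wrist scene;python3 crop.py ns .619 -.019 .2 n2
```

```text
tcp [ 0.4536 -0.2118  0.32  ] yyaw -116.6 q [ 0.42  0.17 -0.1   1.74  0.01  1.22 -1.72] F [ 0.1 -0.3 -0.1] w 0.438 t 29.2
wrist tab [319. 191.] 272 (0.4516, -0.2136) (0.01, 0.027) -25.9 zmax 0.179
wrist tab [340. 256.] 32 (0.3616, -0.1977) (0.008, 0.001) 80.5 zmax 0.156
wrist bar tilt -0.1055 z@pivot 0.2066 7069
scene tab [242. 212.] 28 (0.3626, -0.197) (0.005, 0.01) -89.8 zmax 0.179
scene tab [255. 232.] 66 (0.4521, -0.2138) (0.01, 0.031) -26.5 zmax 0.18
scene bar tilt -0.0478 z@pivot 0.2102 1233
```

View pics/n2.png

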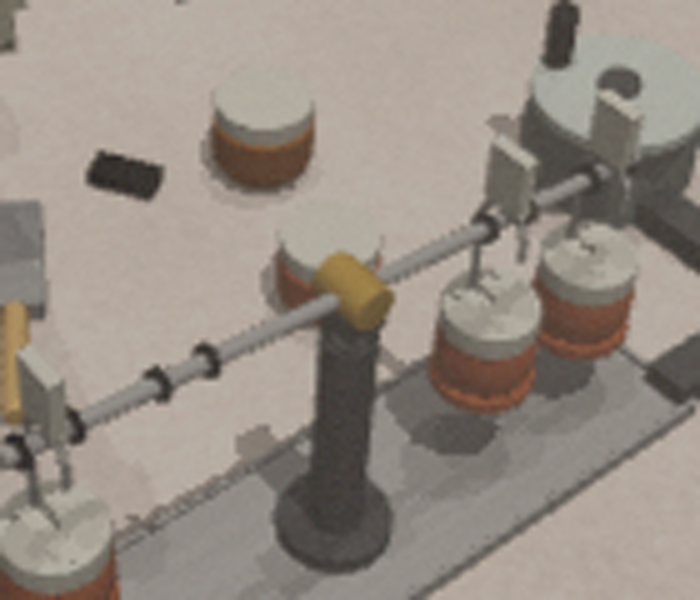

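Emit:
step_arm:
  series:
    - [[0.04,-0.001,-0.0015,-0.164,0],[0.04,-0.001,-0.0015,-0.164,0],[0.04,-0.001,-0.0015,-0.164,0],[0.04,-0.001,-0.0015,-0.164,0],[0.04,-0.001,-0.0015,-0.164,0],[0.04,-0.001,-0.0015,-0.164,0],[0.04,-0.001,-0.0015,-0.164,0],[0.0,-0.001,-0.0015,-0.164,0],[0.0,-0.001,-0.0015,-0.164,0],[0.0,-0.001,-0.0015,-0.164,0],[0.0,-0.001,-0.0015,-0.164,0],[0.0,-0.001,-0.0015,-0.164,0],[0.0,-0.001,-0.0015,-0.164,0]]

```text
clock: 30.38
position: [0.4531, -0.2132, 0.1566]
ee_rot: [-3.053, 0.721, -0.012]
force: [-1.0, -0.1, 4.9]
width: 0.11
```

```bash
python3 look.py o
```

```text
tcp [ 0.4531 -0.2132  0.1566] yyaw -116.6 q [ 0.42  0.33 -0.11  1.97  0.04  0.83 -1.74] F [-1.  -0.1  4.9] w 0.11 t 30.38
```

Emit:
step_arm:
  series:
    - [[0.0,0,0,0.04,0],[0.0,0,0,0.08,0],[0.0,0,0,0.115,0],[0.0,0,0,0.1335,7],[0.0,0.02,0.02,0.1335,14],[0.0,0.045,0.044,0.1335,21],[0.0,0.07,0.068,0.1335,23.6],[0.0,0.09,0.088,0.1335,23.6],[0.0,0.09,0.088,0.1335,23.6],[0.0,0.09,0.088,0.1335,23.6],[0.0,0.09,0.088,0.1335,23.6],[0.0,0.105,0.087,0.1335,23.6],[0.0,0.12,0.086,0.1335,23.6],[0.0,0.135,0.0855,0.1335,23.6],[0.0,0.15,0.0845,0.1335,23.6],[0.0,0.16,0.0842,0.1335,23.6],[0.0,0.16,0.0842,0.1335,23.6],[0.0,0.16,0.0842,0.1335,23.6]]

```text
clock: 31.88
position: [0.6123, -0.1302, 0.2897]
ee_rot: [-3.135, 0.084, -0.009]
force: [-0.6, 0.8, -0.9]
width: 0.109
```

```bash
python3 look.py p scene;python3 crop.py ps .613 -.129 .2 p2
```

```text
tcp [ 0.6123 -0.1302  0.2897] yyaw -93.1 q [ 0.27  0.41 -0.2   1.49  0.08  1.24 -1.57] F [-0.6  0.8 -0.9] w 0.109 t 31.88
scene bar tilt 0.0389 z@pivot 0.1986 1444
```

View pics/p2.png

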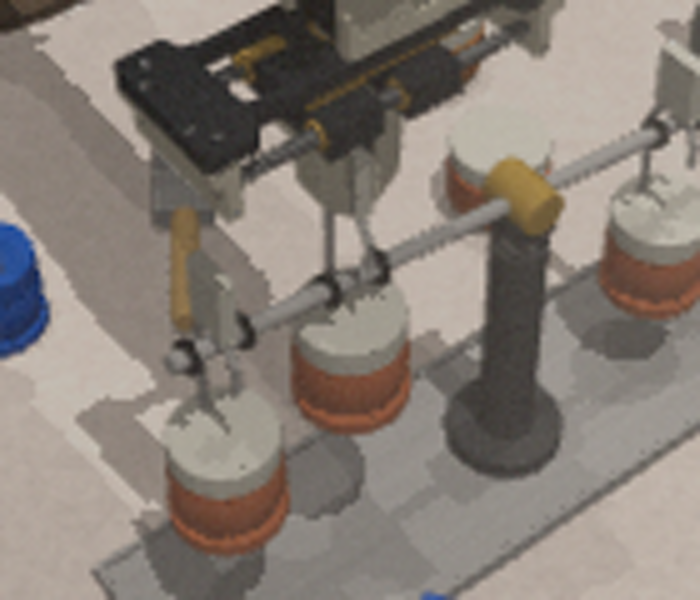

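Emit:
step_arm:
  series:
    - [[0.0,0,0.001,-0.012,0],[0.0,0,0.001,-0.024,0],[0.0,0,0.001,-0.034,0],[0.0,0,0.001,-0.04,0],[0.0,0,0.001,-0.044,0],[0.0,0,0.001,-0.048,0],[0.0,0,0.001,-0.051,0],[0.0,0,0.001,-0.053,0],[0.0,0,0.001,-0.053,0],[0.0,0,0.001,-0.053,0]]

```text
clock: 32.77
position: [0.6122, -0.129, 0.237]
ee_rot: [-3.135, 0.083, -0.009]
force: [-0.2, -0.1, 0.2]
width: 0.105
```

```bash
python3 look.py q scene;python3 crop.py qs .613 -.129 .2 q2
```

```text
tcp [ 0.6122 -0.129   0.237 ] yyaw -93.0 q [ 0.27  0.45 -0.2   1.57  0.09  1.13 -1.58] F [-0.2 -0.1  0.2] w 0.105 t 32.77
scene bar tilt -0.0401 z@pivot 0.2109 1242
```

View pics/q2.png

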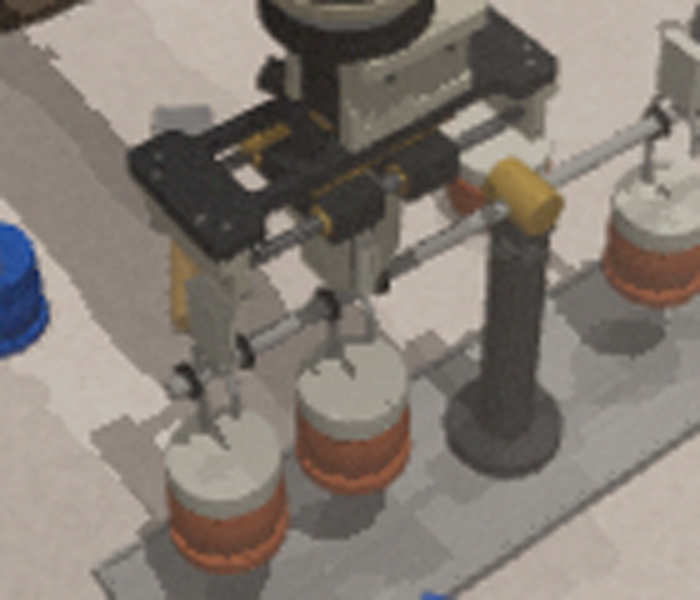

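Emit:
step_arm:
  series:
    - [[0.03,0,0,0.001,0],[0.03,0,0,0.001,0],[0.03,0,0,0.001,0],[0.03,0,0,0.001,0],[0.03,0,0,0.03,0],[0.03,0,0,0.06,0],[0.03,0,0,0.1,0],[0.03,-0.02,0,0.11,0],[0.04,-0.06,0,0.11,0],[0.04,-0.1,0,0.11,0],[0.04,-0.13,0.03,0.11,0],[0.05,-0.1376,0.07,0.09,7],[0.05,-0.1376,0.11,0.09,14],[0.05,-0.1376,0.15,0.09,21]]

```text
clock: 33.98
position: [0.473, 0.0213, 0.3269]
ee_rot: [-3.096, -0.495, -0.007]
force: [1.1, -0.1, -1.0]
width: 0.533
```

```bash
python3 look.py r scene top;python3 crop.py rs .619 -.019 .2 r2
python3 - <<'E'
from h import *
for n in ["rs","rt"]:
    c,im,d=load(n);P=cloud(c,d)
    m=(d>0)&(P[...,2]>.118)&(P[...,2]<.145)&(abs(P[...,0]-.48)<.04)&(abs(P[...,1]-.335)<.05);print(n,P[m].mean(0),m.sum())
E
```

```text
tcp [0.473  0.0213 0.3269] yyaw -71.8 q [ 0.17  0.15 -0.37  1.77  0.05  1.23 -1.46] F [ 1.1 -0.1 -1. ] w 0.533 t 33.98
scene bar tilt 1e-04 z@pivot 0.2084 1231
top bar tilt -0.0254 z@pivot 0.2042 427
rs [0.47452996 0.32067189 0.13091248] 40
rt [0.47122303 0.32340121 0.1314748 ] 46
```

View pics/r2.png

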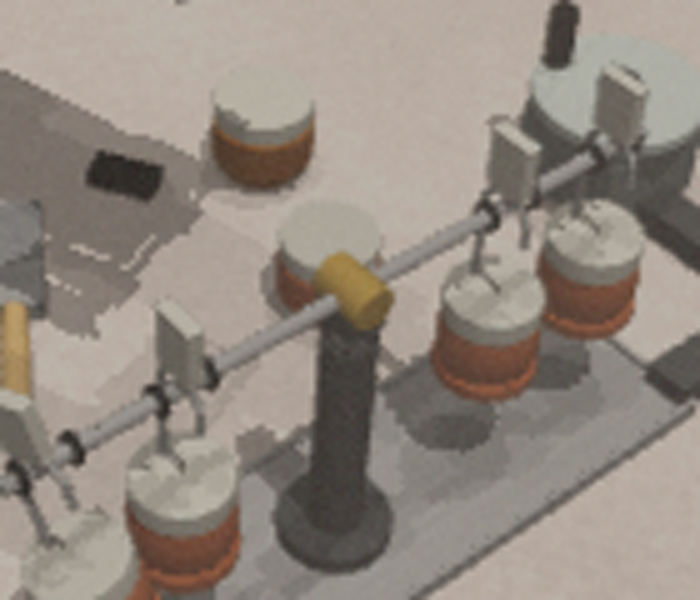

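View pics/rs.png

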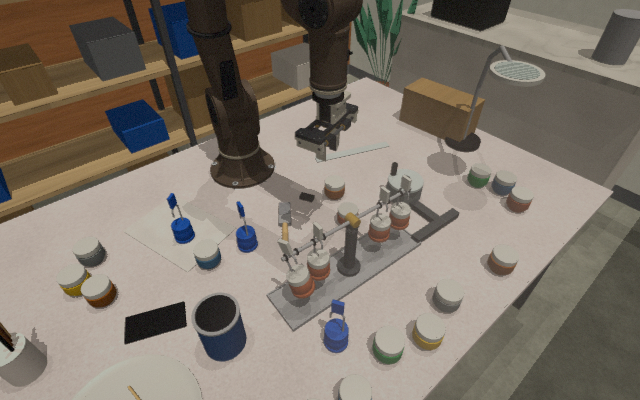

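```bash
cat > hang.py <<'E'
import sys
from h import *
n=sys.argv[1]; zb=float(sys.argv[2]) # rod axis z
c,im,d=load(n);P=cloud(c,d).reshape(-1,3);P=P[d.ravel()>0]
u=np.array([.0535,.9986]);v=np.array([.9986,-.0535])
for k,s in dict(LO=.19,LI=.11,RI=-.11,RO=-.19).items():
    r=P[:,:2]-(np.array([.619,-.019])+s*u); a=r@u; b=r@v; z=P[:,2]-zb
    t=(abs(a)<.03)&(abs(b)<.03)&(z>.014)&(z<.06); l=(abs(a)<.045)&(abs(b)<.045)&(z<-.055)&(z>-.075)
    print(k,"tab n%d a %.3f b %.3f zmax %.3f"%(t.sum(),a[t].mean(),b[t].mean(),z[t].max() if t.any() else 0),"lid n%d a %.3f b %.3f zmean %.3f"%(l.sum(),np.mean([a[l].min(),a[l].max()]),np.mean([b[l].min(),b[l].max()]),z[l].mean()))
E
python3 hang.py rs .2067; python3 hang.py rt .2067; python3 look.py r3 scene; python3 hang.py r3s .2067; python3 crop.py r3s .609 -.209 .2 r4
```

```text
LO tab n114 a -0.002 b 0.001 zmax 0.049 lid n235 a 0.000 b -0.002 zmean -0.069
LI tab n121 a -0.003 b 0.000 zmax 0.050 lid n261 a -0.002 b -0.000 zmean -0.068
RI tab n133 a -0.003 b 0.001 zmax 0.053 lid n351 a -0.001 b -0.001 zmean -0.065
RO tab n149 a -0.012 b -0.004 zmax 0.054 lid n407 a 0.006 b 0.013 zmean -0.063
tcp [0.4738 0.0279 0.3277] yyaw -71.2 q [ 0.17  0.15 -0.37  1.77  0.05  1.23 -1.46] F [ 0.3 -0.3  0.2] w 0.544 t 34.08
scene bar tilt 0.0122 z@pivot 0.2103 1188
LO tab n124 a -0.002 b 0.001 zmax 0.052 lid n251 a 0.000 b -0.000 zmean -0.066
LI tab n129 a -0.004 b 0.001 zmax 0.053 lid n267 a -0.001 b -0.001 zmean -0.066
RI tab n126 a -0.003 b 0.001 zmax 0.050 lid n341 a -0.001 b -0.001 zmean -0.067
RO tab n156 a -0.001 b 0.007 zmax 0.050 lid n272 a -0.022 b -0.020 zmean -0.063hang.py:9: RuntimeWarning: Mean of empty slice.
  print(k,"tab n%d a %.3f b %.3f zmax %.3f"%(t.sum(),a[t].mean(),b[t].mean(),z[t].max() if t.any() else 0),"lid n%d a %.3f b %.3f zmean %.3f"%(l.sum(),np.mean([a[l].min(),a[l].max()]),np.mean([b[l].min(),b[l].max()]),z[l].mean()))
  ret = ret.dtype.type(ret / rcount)
Traceback (most recent call last):
  File "hang.py", line 9, in <module>
    print(k,"tab n%d a %.3f b %.3f zmax %.3f"%(t.sum(),a[t].mean(),b[t].mean(),z[t].max() if t.any() else 0),"lid n%d a %.3f b %.3f zmean %.3f"%(l.sum(),np.mean([a[l].min(),a[l].max()]),np.mean([b[l].min(),b[l].max()]),z[l].mean()))
                                                                                                                                                                  ~~~~~~~~^^
ValueError: zero-size array to reduction operation minimum which has no identity
```

View pics/r4.png

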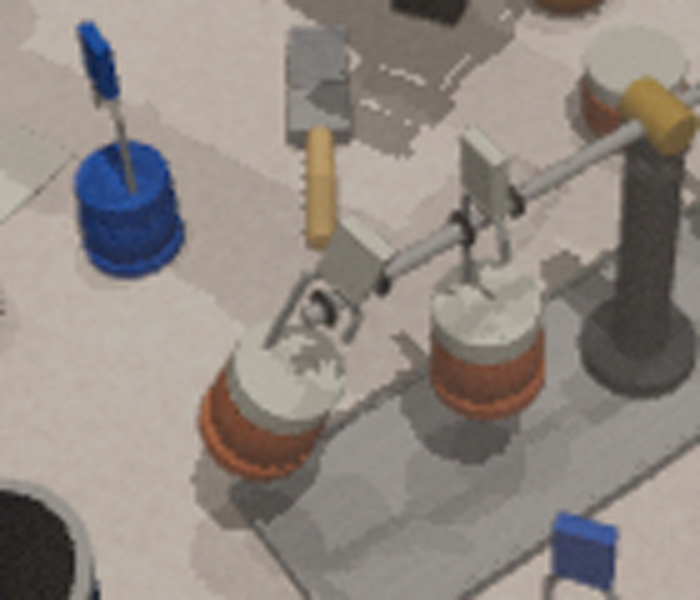

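Emit:
step_arm:
  series:
    - [[0.05,0,0.04,0,7],[0.05,0,0.08,0,14],[0.05,0,0.12,0,22.7],[0.05,0,0.16,0,22.7],[0.05,0,0.2,0,22.7],[0.05,0,0.24,0,22.7],[0.05,0,0.28,0,22.7],[0.05,0,0.297,0,22.7],[0.05,0,0.297,-0.04,22.7],[0.05,0,0.297,-0.09,22.7],[0.05,0,0.297,-0.09,22.7],[0.05,0,0.297,-0.09,22.7],[0.05,0,0.297,-0.09,22.7],[0.05,0,0.297,-0.09,22.7]]
  squeeze: 20

```text
clock: 35.3
position: [0.4756, 0.3216, 0.24]
ee_rot: [-2.934, -1.097, -0.012]
force: [0.3, 0.5, 0.9]
width: 0.543
```

```bash
python3 look.py v scene wrist; python3 hang.py vs .2067; python3 crop.py vs .609 -.209 .2 v4;  python3 - <<'E'
from h import *
for n in ["vw"]:
    c,im,d=load(n);P=cloud(c,d)
    m=(d>0)&(P[...,2]>.128)&(P[...,2]<.142)&(abs(P[...,0]-.48)<.04)&(abs(P[...,1]-.325)<.05);print(n,P[m].mean(0),P[m].min(0),P[m].max(0),m.sum())
E
```

```text
tcp [0.4756 0.3216 0.24  ] yyaw -49.0 q [-0.29  0.41 -0.55  1.67  0.23  1.11 -1.75] F [0.3 0.5 0.9] w 0.543 t 35.3
scene bar tilt 0.0077 z@pivot 0.2105 1211
wrist bar tilt -0.0542 z@pivot 0.2144 1151
LO tab n118 a -0.002 b 0.001 zmax 0.050 lid n235 a 0.001 b -0.000 zmean -0.067
LI tab n122 a -0.003 b 0.001 zmax 0.051 lid n264 a -0.001 b -0.001 zmean -0.067
RI tab n123 a -0.003 b 0.000 zmax 0.052 lid n336 a -0.001 b 0.006 zmean -0.066
RO tab n123 a -0.016 b -0.008 zmax 0.051 lid n113 a 0.014 b 0.023 zmean -0.060
vw [0.47200755 0.32549297 0.13470769] [0.46140656 0.31451615 0.12806555] [0.48091395 0.33472303 0.13733205] 339
```

View pics/v4.png

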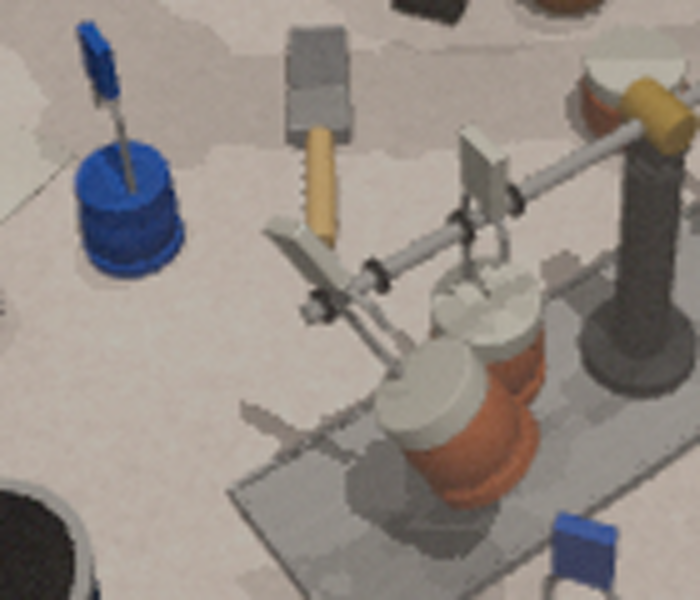

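Emit:
step_arm:
  series:
    - [[0.05,-0.0035,0.004,-0.04,0],[0.05,-0.0035,0.004,-0.08,0],[0.05,-0.0035,0.004,-0.119,0],[0.05,-0.0035,0.004,-0.119,0],[0.05,-0.0035,0.004,-0.119,0],[0.05,-0.0035,0.004,-0.119,0],[0.05,-0.0035,0.004,-0.119,0],[0.015,-0.0035,0.004,-0.119,0],[0.015,-0.0035,0.004,-0.119,0],[0.015,-0.0035,0.004,-0.119,0],[0.015,-0.0035,0.004,-0.119,0],[0.015,-0.0035,0.004,-0.119,0],[0.015,-0.0035,0.004,-0.119,0],[0.015,-0.0035,0.004,-0.119,0],[0.015,-0.0035,0.004,-0.119,0],[0.015,-0.0035,0.004,-0.119,0],[0.015,-0.0035,0.004,-0.119,0],[0.015,-0.0035,0.004,-0.119,0]]

```text
clock: 36.9
position: [0.4723, 0.3255, 0.1211]
ee_rot: [-2.934, -1.097, -0.013]
force: [1.2, -3.0, 5.8]
width: 0.211
```

```bash
python3 look.py x scene; python3 hang.py xs .2067; python3 crop.py xs .609 -.209 .2 x4; for i in 1 2 3 4 5 6 ; do python3 - <<'E'
from h import *
for i in range(2): shot("scene","x9")
E
python3 hang.py x9s .2 2>/dev/null; python3 hang.py x9 .2067 2>/dev/null| grep RO; done; python3 crop.py x9 .609 -.209 .2 x5
```

```text
tcp [0.4723 0.3255 0.1211] yyaw -49.0 q [-0.33  0.53 -0.51  1.81  0.32  0.87 -1.84] F [ 1.2 -3.   5.8] w 0.211 t 36.9
scene bar tilt 0.016 z@pivot 0.2123 1186
LO tab n117 a -0.002 b 0.001 zmax 0.050 lid n246 a 0.000 b -0.000 zmean -0.067
LI tab n122 a -0.003 b 0.001 zmax 0.052 lid n272 a -0.000 b -0.001 zmean -0.067
RI tab n130 a -0.003 b 0.000 zmax 0.052 lid n340 a -0.001 b -0.002 zmean -0.066
RO tab n146 a -0.006 b 0.005 zmax 0.052 lid n386 a -0.013 b -0.013 zmean -0.065
RO tab n161 a -0.001 b 0.009 zmax 0.053 lid n235 a -0.021 b -0.022 zmean -0.062
RO tab n160 a -0.002 b 0.008 zmax 0.052 lid n263 a -0.021 b -0.018 zmean -0.062
RO tab n162 a -0.008 b 0.001 zmax 0.052 lid n397 a -0.011 b -0.002 zmean -0.066
RO tab n151 a -0.013 b -0.005 zmax 0.052 lid n348 a 0.008 b 0.018 zmean -0.063
RO tab n153 a -0.014 b -0.006 zmax 0.052 lid n220 a 0.013 b 0.020 zmean -0.062
RO tab n159 a -0.011 b -0.003 zmax 0.052 lid n403 a 0.001 b 0.010 zmean -0.064
```

View pics/x4.png

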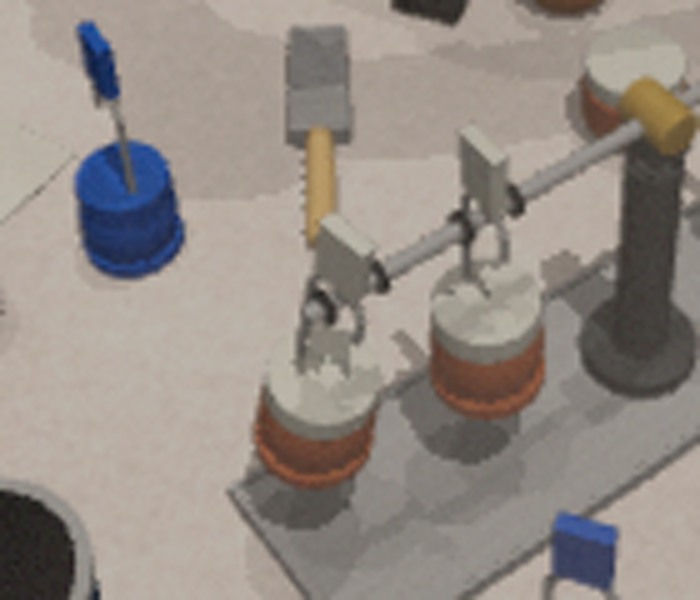

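View pics/x5.png

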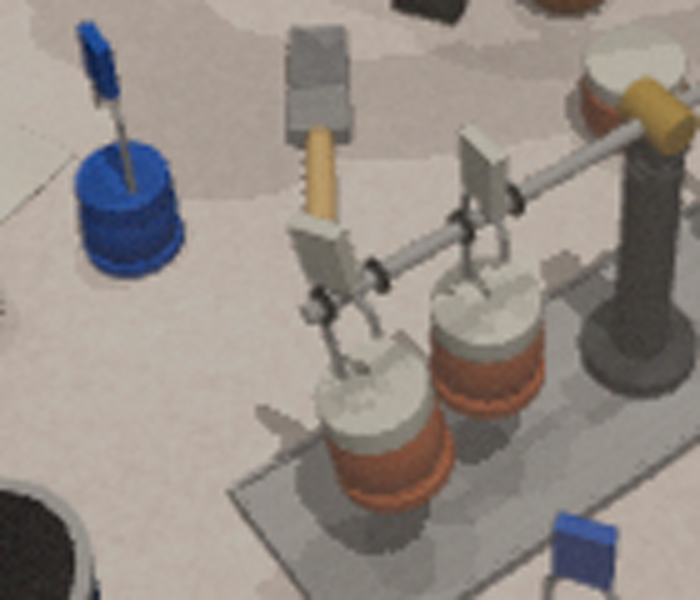

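Emit:
step_arm:
  series:
    - [[0.015,0,0,0,0],[0.015,0,0,0,0],[0.015,0,0,0,0],[0.015,0,0,0,0],[0.015,0,0,0,0],[0.015,0,0,0,0],[0.015,0,0,0,0],[0.015,0,0,0,0],[0.015,0,0,0,0],[0.015,0,0,0,0],[0.015,0,0,0,0],[0.015,0,0,0,0],[0.015,0,0,0,0],[0.015,0,0,0,0],[0.015,0,0,0,0],[0.015,0,0,0,0],[0.015,0,0,0,0],[0.015,0,0,0,0],[0.015,0,0,0,0],[0.015,0,0,0,0]]

```text
clock: 39.22
position: [0.4723, 0.3255, 0.1212]
ee_rot: [-2.934, -1.097, -0.013]
force: [0.3, -2.5, 5.1]
width: 0.215
```

Emit:
step_arm:
  series:
    - [[0.015,0,0,0,0],[0.015,0,0,0,0],[0.015,0,0,0,0],[0.015,0,0,0,0],[0.015,0,0,0,0],[0.015,0,0,0,0],[0.015,0,0,0,0],[0.015,0,0,0,0],[0.015,0,0,0,0],[0.015,0,0,0,0],[0.015,0,0,0,0],[0.015,0,0,0,0],[0.015,0,0,0,0],[0.015,0,0,0,0],[0.015,0,0,0,0],[0.015,0,0,0,0],[0.015,0,0,0,0],[0.015,0,0,0,0],[0.015,0,0,0,0],[0.015,0,0,0,0]]

```text
clock: 40.88
position: [0.4723, 0.3254, 0.1211]
ee_rot: [-2.934, -1.097, -0.013]
force: [-0.4, -2.1, 4.4]
width: 0.213
```

Emit:
step_arm:
  series:
    - [[0.015,0,0,0,0],[0.015,0,0,0,0],[0.015,0,0,0,0],[0.015,0,0,0,0],[0.015,0,0,0,0],[0.015,0,0,0,0],[0.015,0,0,0,0],[0.015,0,0,0,0],[0.015,0,0,0,0],[0.015,0,0,0,0],[0.015,0,0,0,0],[0.015,0,0,0,0],[0.015,0,0,0,0],[0.015,0,0,0,0],[0.015,0,0,0,0],[0.015,0,0,0,0],[0.015,0,0,0,0],[0.015,0,0,0,0],[0.015,0,0,0,0],[0.015,0,0,0,0]]

```text
clock: 42.55
position: [0.4723, 0.3254, 0.1211]
ee_rot: [-2.934, -1.097, -0.013]
force: [0.9, -2.6, 4.0]
width: 0.212
```

```bash
for i in 1 2 3 4 5 6 7 8; do python3 - <<'E'
from h import *
for i in range(2): shot("scene","y9")
E
python3 hang.py y9 .2067 2>/dev/null| grep RO; done; python3 look.py y scene; python3 crop.py y9 .609 -.209 .2 y5
```

```text
RO tab n143 a -0.009 b 0.008 zmax 0.052 lid n384 a -0.009 b -0.013 zmean -0.065
RO tab n138 a -0.011 b 0.006 zmax 0.053 lid n384 a -0.004 b -0.006 zmean -0.066
RO tab n146 a -0.011 b 0.002 zmax 0.052 lid n388 a -0.002 b 0.005 zmean -0.066
RO tab n154 a -0.010 b 0.000 zmax 0.053 lid n403 a -0.006 b 0.011 zmean -0.065
RO tab n157 a -0.008 b 0.000 zmax 0.053 lid n396 a -0.011 b 0.009 zmean -0.065
RO tab n159 a -0.007 b 0.003 zmax 0.051 lid n390 a -0.014 b 0.000 zmean -0.066
RO tab n150 a -0.008 b 0.007 zmax 0.052 lid n387 a -0.013 b -0.009 zmean -0.066
RO tab n139 a -0.009 b 0.008 zmax 0.052 lid n385 a -0.008 b -0.012 zmean -0.066
tcp [0.4723 0.3254 0.1212] yyaw -49.0 q [-0.33  0.53 -0.51  1.81  0.32  0.87 -1.84] F [ 0.5 -2.6  5.2] w 0.216 t 43.35
scene bar tilt -0.0038 z@pivot 0.208 1172
```

View pics/y5.png

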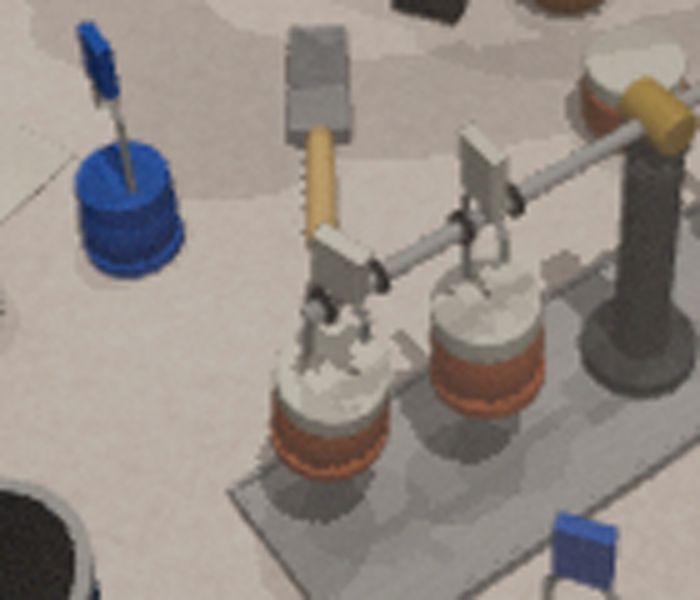

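Emit:
step_arm:
  series:
    - [[0.015,0,0,0,0],[0.015,0,0,0,0],[0.015,0,0,0,0],[0.015,0,0,0,0],[0.015,0,0,0,0],[0.015,0,0,0,0],[0.015,0,0,0,0],[0.015,0,0,0,0],[0.015,0,0,0,0],[0.015,0,0,0,0],[0.015,0,0,0,0],[0.015,0,0,0,0],[0.015,0,0,0,0],[0.015,0,0,0,0],[0.015,0,0,0,0],[0.015,0,0,0,0],[0.015,0,0,0,0],[0.015,0,0,0,0],[0.015,0,0,0,0],[0.015,0,0,0,0]]

```text
clock: 45.07
position: [0.4723, 0.3255, 0.1212]
ee_rot: [-2.934, -1.097, -0.013]
force: [0.0, -3.2, 5.0]
width: 0.212
```

Emit:
step_arm:
  series:
    - [[0.015,0,0,0,0],[0.015,0,0,0,0],[0.015,0,0,0,0],[0.015,0,0,0,0],[0.015,0,0,0,0],[0.015,0,0,0,0],[0.015,0,0,0,0],[0.015,0,0,0,0],[0.015,0,0,0,0],[0.015,0,0,0,0],[0.015,0,0,0,0],[0.015,0,0,0,0],[0.015,0,0,0,0],[0.015,0,0,0,0],[0.015,0,0,0,0],[0.015,0,0,0,0],[0.015,0,0,0,0],[0.015,0,0,0,0],[0.015,0,0,0,0],[0.015,0,0,0,0]]

```text
clock: 46.73
position: [0.4723, 0.3254, 0.1212]
ee_rot: [-2.934, -1.097, -0.013]
force: [0.8, -3.4, 4.8]
width: 0.213
```

```bash
python3 look.py z scene; python3 hang.py zs .2067; python3 st.py; python3 arc.py 194.5 -1.6 19
```

```text
tcp [0.4723 0.3254 0.1212] yyaw -49.0 q [-0.33  0.53 -0.51  1.81  0.32  0.87 -1.84] F [ 0.8 -3.4  4.8] w 0.213 t 46.73
scene bar tilt 0.0058 z@pivot 0.2114 1170
LO tab n117 a -0.002 b 0.001 zmax 0.051 lid n252 a 0.001 b -0.000 zmean -0.067
LI tab n124 a -0.003 b 0.001 zmax 0.051 lid n266 a -0.002 b -0.000 zmean -0.067
RI tab n126 a -0.003 b 0.000 zmax 0.052 lid n344 a -0.001 b -0.001 zmean -0.066
RO tab n143 a -0.009 b 0.006 zmax 0.051 lid n388 a -0.009 b -0.006 zmean -0.066
[0.4723 0.3255 0.1212] [-0.33  0.53 -0.51  1.81  0.32  0.87 -1.84] [ 0.1 -2.5  5. ] 0.213 46.78
0.0476 -166.0
[0.015, -0.0008, 0.0039, 0, 0], [0.015, -0.0013, 0.0078, 0, 0], [0.015, -0.0015, 0.0117, 0, 0], [0.015, -0.0013, 0.0157, 0, 0], [0.015, -0.0008, 0.0196, 0, 0], [0.015, -0.0000, 0.0235, 0, 0], [0.015, 0.0011, 0.0273, 0, 0], [0.015, 0.0026, 0.0310, 0, 0], [0.015, 0.0044, 0.0345, 0, 0], [0.015, 0.0064, 0.0379, 0, 0], [0.015, 0.0088, 0.0411, 0, 0], [0.015, 0.0114, 0.0441, 0, 0], [0.015, 0.0142, 0.0468, 0, 0], [0.015, 0.0172, 0.0493, 0, 0], [0.015, 0.0205, 0.0516, 0, 0], [0.015, 0.0239, 0.0535, 0, 0], [0.015, 0.0275, 0.0552, 0, 0], [0.015, 0.0313, 0.0566, 0, 0], [0.015, 0.0351, 0.0576, 0, 0],
```

Emit:
step_arm:
  series:
    - [[0.015,-0.0008,0.0039,0,0],[0.015,-0.0013,0.0078,0,0],[0.015,-0.0015,0.0117,0,0],[0.015,-0.0013,0.0157,0,0],[0.015,-0.0008,0.0196,0,0],[0.015,0.0,0.0235,0,0],[0.015,0.0011,0.0273,0,0],[0.015,0.0026,0.031,0,0],[0.015,0.0044,0.0345,0,0],[0.015,0.0064,0.0379,0,0],[0.015,0.0088,0.0411,0,0],[0.015,0.0114,0.0441,0,0],[0.015,0.0142,0.0468,0,0],[0.015,0.0172,0.0493,0,0],[0.015,0.0205,0.0516,0,0],[0.015,0.0239,0.0535,0,0],[0.015,0.0275,0.0552,0,0],[0.015,0.0313,0.0566,0,0],[0.015,0.0351,0.0576,0,0]]

```text
clock: 48.37
position: [0.5054, 0.3829, 0.1211]
ee_rot: [-2.934, -1.099, -0.008]
force: [-7.0, -5.0, 11.1]
width: 0.206
```

```bash
python3 st.py; python3 look.py aa scene; python3 hang.py aas .223
```

```text
[0.5054 0.3829 0.1211] [-0.41  0.61 -0.49  1.66  0.33  0.95 -1.87] [-7.  -5.  11.1] 0.206 48.37
0.0478 105.9
tcp [0.5054 0.3829 0.1211] yyaw -48.9 q [-0.41  0.61 -0.49  1.66  0.33  0.95 -1.87] F [-7.  -5.  11.1] w 0.206 t 48.37
scene bar tilt 0.0387 z@pivot 0.2164 1743
LO tab n121 a -0.002 b 0.001 zmax 0.051 lid n244 a 0.001 b -0.001 zmean -0.067
LI tab n128 a -0.003 b 0.001 zmax 0.051 lid n270 a -0.001 b -0.001 zmean -0.067
RI tab n133 a -0.003 b 0.001 zmax 0.051 lid n349 a -0.001 b -0.001 zmean -0.066
RO tab n152 a -0.009 b 0.003 zmax 0.052 lid n401 a -0.008 b 0.001 zmean -0.066
```

```bash
python3 arc.py 106 -1.8 20; echo; python3 arc.py 3 -1.8 20
```

```text
[0.015, 0.0041, 0.0010, 0, 0], [0.015, 0.0083, 0.0016, 0, 0], [0.015, 0.0125, 0.0018, 0, 0], [0.015, 0.0167, 0.0017, 0, 0], [0.015, 0.0209, 0.0011, 0, 0], [0.015, 0.0251, 0.0002, 0, 0], [0.015, 0.0291, -0.0010, 0, 0], [0.015, 0.0330, -0.0027, 0, 0], [0.015, 0.0367, -0.0046, 0, 0], [0.015, 0.0403, -0.0069, 0, 0], [0.015, 0.0436, -0.0096, 0, 0], [0.015, 0.0467, -0.0125, 0, 0], [0.015, 0.0495, -0.0156, 0, 0], [0.015, 0.0520, -0.0190, 0, 0], [0.015, 0.0542, -0.0226, 0, 0], [0.015, 0.0561, -0.0264, 0, 0], [0.015, 0.0576, -0.0304, 0, 0], [0.015, 0.0587, -0.0345, 0, 0], [0.015, 0.0595, -0.0386, 0, 0], [0.015, 0.0599, -0.0428, 0, 0], 
[0.015, 0.0000, -0.0042, 0, 0], [0.015, -0.0003, -0.0084, 0, 0], [0.015, -0.0010, -0.0126, 0, 0], [0.015, -0.0021, -0.0167, 0, 0], [0.015, -0.0036, -0.0207, 0, 0], [0.015, -0.0054, -0.0245, 0, 0], [0.015, -0.0076, -0.0281, 0, 0], [0.015, -0.0100, -0.0316, 0, 0], [0.015, -0.0128, -0.0348, 0, 0], [0.015, -0.0158, -0.0377, 0, 0], [0.015, -0.0191, -0.0403, 0, 0], [0.015, -0.0226, -0.0427, 0, 0], [0.015, -0.0264, -0.0447, 0, 0], [0.015, -0.0302, -0.0464, 0, 0], [0.015, -0.0343, -0.0477, 0, 0], [0.015, -0.0384, -0.0487, 0, 0], [0.015, -0.0426, -0.0493, 0, 0], [0.015, -0.0468, -0.0495, 0, 0], [0.015, -0.0510, -0.0493, 0, 0], [0.015, -0.0552, -0.0487, 0, 0],
```

Emit:
step_arm:
  series:
    - [[0.015,0.0041,0.001,0,0],[0.015,0.0083,0.0016,0,0],[0.015,0.0125,0.0018,0,0],[0.015,0.0167,0.0017,0,0],[0.015,0.0209,0.0011,0,0],[0.015,0.0251,0.0002,0,0],[0.015,0.0291,-0.001,0,0],[0.015,0.033,-0.0027,0,0],[0.015,0.0367,-0.0046,0,0],[0.015,0.0403,-0.0069,0,0],[0.015,0.0436,-0.0096,0,0],[0.015,0.0467,-0.0125,0,0],[0.015,0.0495,-0.0156,0,0],[0.015,0.052,-0.019,0,0],[0.015,0.0542,-0.0226,0,0],[0.015,0.0561,-0.0264,0,0],[0.015,0.0576,-0.0304,0,0],[0.015,0.0587,-0.0345,0,0],[0.015,0.0595,-0.0386,0,0],[0.015,0.0599,-0.0428,0,0]]

```text
clock: 50.08
position: [0.5643, 0.3443, 0.1213]
ee_rot: [-2.927, -1.101, -0.01]
force: [-1.3, 7.2, 0.2]
width: 0.212
```

```bash
python3 st.py; python3 look.py ab scene; python3 hang.py abs .241
```

```text
[0.5643 0.3443 0.1213] [-0.31  0.65 -0.48  1.59  0.33  0.98 -1.75] [-1.3  7.2  0.2] 0.212 50.08
0.0464 9.1
tcp [0.5643 0.3443 0.1213] yyaw -48.8 q [-0.31  0.65 -0.48  1.59  0.33  0.98 -1.75] F [-1.3  7.2  0.2] w 0.212 t 50.08
scene bar tilt -0.0733 z@pivot 0.2083 1715
LO tab n125 a -0.002 b 0.001 zmax 0.051 lid n245 a 0.001 b -0.000 zmean -0.067
LI tab n127 a -0.003 b 0.001 zmax 0.050 lid n276 a 0.000 b -0.000 zmean -0.067
RI tab n141 a -0.003 b 0.001 zmax 0.051 lid n351 a -0.002 b -0.002 zmean -0.067
RO tab n156 a -0.009 b 0.004 zmax 0.052 lid n403 a -0.009 b -0.001 zmean -0.066
```

```bash
python3 arc.py 9 -1.85 20
```

```text
[0.015, 0.0005, -0.0043, 0, 0], [0.015, 0.0006, -0.0087, 0, 0], [0.015, 0.0002, -0.0130, 0, 0], [0.015, -0.0005, -0.0173, 0, 0], [0.015, -0.0016, -0.0215, 0, 0], [0.015, -0.0031, -0.0256, 0, 0], [0.015, -0.0050, -0.0295, 0, 0], [0.015, -0.0072, -0.0332, 0, 0], [0.015, -0.0097, -0.0367, 0, 0], [0.015, -0.0126, -0.0400, 0, 0], [0.015, -0.0158, -0.0430, 0, 0], [0.015, -0.0192, -0.0457, 0, 0], [0.015, -0.0228, -0.0480, 0, 0], [0.015, -0.0267, -0.0500, 0, 0], [0.015, -0.0307, -0.0517, 0, 0], [0.015, -0.0349, -0.0529, 0, 0], [0.015, -0.0391, -0.0538, 0, 0], [0.015, -0.0435, -0.0543, 0, 0], [0.015, -0.0478, -0.0543, 0, 0], [0.015, -0.0521, -0.0540, 0, 0],
```

Emit:
step_arm:
  series:
    - [[0.015,0.0005,-0.0043,0,0],[0.015,0.0006,-0.0087,0,0],[0.015,0.0002,-0.013,0,0],[0.015,-0.0005,-0.0173,0,0],[0.015,-0.0016,-0.0215,0,0],[0.015,-0.0031,-0.0256,0,0],[0.015,-0.005,-0.0295,0,0],[0.015,-0.0072,-0.0332,0,0],[0.015,-0.0097,-0.0367,0,0],[0.015,-0.0126,-0.04,0,0],[0.015,-0.0158,-0.043,0,0],[0.015,-0.0192,-0.0457,0,0],[0.015,-0.0228,-0.048,0,0],[0.015,-0.0267,-0.05,0,0],[0.015,-0.0307,-0.0517,0,0],[0.015,-0.0349,-0.0529,0,0],[0.015,-0.0391,-0.0538,0,0],[0.015,-0.0435,-0.0543,0,0],[0.015,-0.0478,-0.0543,0,0],[0.015,-0.0521,-0.054,0,0]]

```text
clock: 51.8
position: [0.5141, 0.2903, 0.1213]
ee_rot: [-2.927, -1.099, -0.015]
force: [7.6, 3.3, -3.6]
width: 0.211
```

```bash
python3 st.py; python3 look.py ac scene; python3 hang.py acs .26;  python3 arc.py 264 -1.49 18
```

```text
[0.5141 0.2903 0.1213] [-0.24  0.55 -0.51  1.77  0.32  0.89 -1.74] [ 7.6  3.3 -3.6] 0.211 51.8
0.0469 -95.4
tcp [0.5141 0.2903 0.1213] yyaw -48.8 q [-0.24  0.55 -0.51  1.77  0.32  0.89 -1.74] F [ 7.6  3.3 -3.6] w 0.211 t 51.8
scene bar tilt -0.0307 z@pivot 0.1944 1648
LO tab n129 a -0.002 b 0.001 zmax 0.051 lid n252 a 0.002 b -0.000 zmean -0.067
LI tab n137 a -0.003 b 0.001 zmax 0.050 lid n276 a -0.001 b -0.001 zmean -0.067
RI tab n147 a -0.003 b 0.001 zmax 0.051 lid n367 a -0.002 b -0.001 zmean -0.067
RO tab n167 a -0.009 b 0.004 zmax 0.053 lid n414 a -0.008 b 0.000 zmean -0.067
[0.015, -0.0038, 0.0006, 0, 0], [0.015, -0.0076, 0.0014, 0, 0], [0.015, -0.0113, 0.0026, 0, 0], [0.015, -0.0149, 0.0041, 0, 0], [0.015, -0.0184, 0.0059, 0, 0], [0.015, -0.0217, 0.0080, 0, 0], [0.015, -0.0248, 0.0103, 0, 0], [0.015, -0.0277, 0.0129, 0, 0], [0.015, -0.0304, 0.0157, 0, 0], [0.015, -0.0328, 0.0187, 0, 0], [0.015, -0.0350, 0.0220, 0, 0], [0.015, -0.0369, 0.0253, 0, 0], [0.015, -0.0386, 0.0289, 0, 0], [0.015, -0.0399, 0.0325, 0, 0], [0.015, -0.0409, 0.0363, 0, 0], [0.015, -0.0416, 0.0401, 0, 0], [0.015, -0.0420, 0.0440, 0, 0], [0.015, -0.0421, 0.0479, 0, 0],
```

Emit:
step_arm:
  series:
    - [[0.015,-0.0038,0.0006,0,0],[0.015,-0.0076,0.0014,0,0],[0.015,-0.0113,0.0026,0,0],[0.015,-0.0149,0.0041,0,0],[0.015,-0.0184,0.0059,0,0],[0.015,-0.0217,0.008,0,0],[0.015,-0.0248,0.0103,0,0],[0.015,-0.0277,0.0129,0,0],[0.015,-0.0304,0.0157,0,0],[0.015,-0.0328,0.0187,0,0],[0.015,-0.035,0.022,0,0],[0.015,-0.0369,0.0253,0,0],[0.015,-0.0386,0.0289,0,0],[0.015,-0.0399,0.0325,0,0],[0.015,-0.0409,0.0363,0,0],[0.015,-0.0416,0.0401,0,0],[0.015,-0.042,0.044,0,0],[0.015,-0.0421,0.0489,0,0],[0.015,-0.0421,0.0489,0,0]]

```text
clock: 53.43
position: [0.4708, 0.3388, 0.1211]
ee_rot: [-2.928, -1.1, -0.012]
force: [-1.2, -4.9, 7.6]
width: 0.216
```

```bash
python3 st.py; python3 look.py ad scene; python3 hang.py ads .275
```

```text
[0.4708 0.3388 0.1211] [-0.35  0.54 -0.51  1.8   0.32  0.88 -1.86] [-1.2 -4.9  7.6] 0.216 53.43
0.0477 177.8
tcp [0.4708 0.3388 0.1211] yyaw -48.8 q [-0.35  0.54 -0.51  1.8   0.32  0.88 -1.86] F [-1.2 -4.9  7.6] w 0.216 t 53.43
scene bar tilt -0.0185 z@pivot 0.2016 1178
LO tab n136 a -0.002 b 0.001 zmax 0.050 lid n259 a 0.000 b -0.001 zmean -0.066
LI tab n142 a -0.004 b 0.001 zmax 0.051 lid n282 a -0.001 b -0.000 zmean -0.066
RI tab n153 a -0.003 b 0.001 zmax 0.052 lid n380 a -0.001 b -0.001 zmean -0.066
RO tab n174 a -0.010 b 0.004 zmax 0.052 lid n432 a -0.008 b 0.000 zmean -0.066
```

Emit:
step_arm:
  series:
    - [[0.05,0,0,0,0],[0.05,0,0,0,0],[0.05,0,0,0,0],[0.05,0,0,0,0],[0.05,0,0,0,0],[0.05,0,0,0.03,0],[0.05,0,0,0.06,0],[0.05,0,0,0.1,0],[0.05,0,0,0.14,0],[0.05,0,0,0.16,0],[0.05,-0.03,0.02,0.18,0],[0.05,-0.05,0.03,0.18,0],[0.05,-0.05,0.03,0.18,0],[0.05,-0.05,0.03,0.18,0],[0.05,-0.05,0.03,0.18,0],[0.05,-0.05,0.03,0.18,0],[0.05,-0.05,0.03,0.18,0],[0.05,-0.05,0.03,0.18,0]]

```text
clock: 54.98
position: [0.4214, 0.3682, 0.3006]
ee_rot: [-2.929, -1.098, -0.011]
force: [-0.1, 0.1, 0.4]
width: 0.543
```

```bash
python3 look.py ae scene top; python3 hang.py aes .275
python3 - <<'E'
from h import *
for n in ["aes","aet"]:
    c,im,d=load(n);P=cloud(c,d);X,Y,Z=P[...,0],P[...,1],P[...,2]
    m=(d>0)&(Z>.118)&(Z<.145)&(abs(X-.48)<.04)&(abs(Y-.335)<.05);k=P[m].mean(0);print(n,"knob",k,np.degrees(np.arctan2(k[1]-.337,k[0]-.5185)))
    m=(d>0)&(abs(Z-.275)<.02)&(abs(X-(.62+.0535*Y))<.008)&(abs(Y+.019)<.09); q=P[m]; print("bar",np.polyfit(q[:,1],q[:,2],1),len(q))
E
```

```text
tcp [0.4214 0.3682 0.3006] yyaw -48.9 q [-0.37  0.34 -0.59  1.62  0.19  1.23 -1.85] F [-0.1  0.1  0.4] w 0.543 t 54.98
scene bar tilt -0.0034 z@pivot 0.2041 1181
top bar tilt -0.0044 z@pivot 0.2032 769
LO tab n134 a -0.002 b 0.001 zmax 0.051 lid n258 a -0.001 b -0.001 zmean -0.066
LI tab n140 a -0.004 b 0.001 zmax 0.051 lid n292 a -0.001 b -0.000 zmean -0.066
RI tab n158 a -0.003 b 0.001 zmax 0.052 lid n375 a -0.001 b -0.002 zmean -0.066
RO tab n172 a -0.009 b 0.004 zmax 0.052 lid n426 a -0.009 b 0.001 zmean -0.066
aes knob [0.4730345  0.33432593 0.13012488] -176.63399925207906
bar [0.00114604 0.27915409] 290
aet knob [0.46906651 0.33620217 0.13177564] -179.07535311807604
bar [-0.00188471  0.27897762] 313
```

View pics/aes.png

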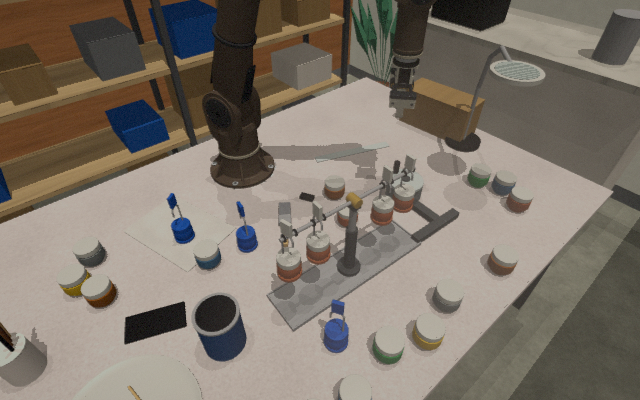

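The scene shows the rack up and all four pots hanging, with lids at about (288,263), (318,245), (382,208) and (403,193). The bar is at 0.275 m and level, the jars and the tin are upright, and the gripper is clear of everything. I'm handing the job in.

```bash
python3 -c "
from cell import arm
print(arm.sign_off())"
```

```text
the job is handed in; nothing more can be done
None
```

I wound the rack fully down, about 6.5 rad as judged from the bar's height and the knob's angle. I hung the four pots with hook hangers on left outer, right outer, left inner and right inner, in that order. Then I wound the rack back up, released the knob and handed the job in at about 55 s of the 210 s allowed.

**Last checks, just before hand-in:**
- The bar measured 0.275 m high with a tilt within 0.002 rad.
- The knob was back at its starting angle, within about 3°.
- All four pots hung upright by their arches.
- The gripper was clear of everything, with no force reading.
- The jars and the tin were upright.

**What went wrong or disagreed:**
- **Swinging pot:** The right outer pot was knocked at about 34 s, while the arm was not near it. It swung roughly 40° and slid about 9 mm along its seat towards the outer collar. I waited about 10 s, until it swung only slightly, before winding up. It ended about 9–10 mm off the seat's centre, inside the 22 mm limit.
- **Bar tilt fit:** My automatic bar-tilt fit was unreliable whenever pots or the gripper got in the way. In those cases I relied on the pots' measured heights and on a fit of the bare middle of the rod.

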